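Weigh the tin of bearings on the hanging scale

TASK

Weigh the white tin of bearings: take the hanging scale out of the wooden tool block, hang it by its top shackle on the red hook under the acrylic shelf and let go of it, then hang the tin by its wire bail on the scale's lower hook. Leave the tin hanging still and clear of the bench, keep it upright all the way, and do not disturb the other tools and bottles.

Things in the scene. Friction and masses are not known exactly. Their poses are not given: they have to be found in the camera images.
- shelf: clear acrylic shelf board, 200 deep (x) x 360 wide (y, from -150 to +210) x 15 thick, underside 385 above the bench, on two dark metal brackets at y = -120 and +180 (uprights at x = +142, arms and braces in front of them). Fixed. Origin: on the bench, plumb below the hook's seat; +x points away from the shelf's open front, z up. The board's front edge lies 45 in front (-x) of the hook. (Sizes in mm.)
- shelf_hook (a point): open red-coated hook (6 mm wire) under the shelf, same axes as the shelf. The point is where the centre of a 5 mm bar rests in its seat, 350 above the bench. The hook lies in the xz plane and opens to -x: its shank runs up to the shelf at x = +13, its free tip stands at x = -14.5 and its top is 8.5 above this point; the lowest wire is 8.5 below this point. (Sizes in mm.)
- block: wooden tool block, 100 (x) x 150 (y) x 60 high, heavy and fixed, origin at the centre of its underside. A slot at x = -20, y = 0 (42 x 14, through) takes the scale's lower hook; hex keys and a red screwdriver (up to 165 above the bench) stand along its far edge at x = +35. (Sizes in mm.)
- scale_case (a point): black digital hanging scale, 0.18 kg, upright on the block's top. Point: centre of its case, 24 (x) x 44 (y, grip across) x 92 (z); display on the -x face, z up. Its lower hook reaches 43 below the case into the slot: lift it straight up by 50. Held low on the case, hand leaning to the shelf's open front, the hand stays clear of hook and board. (Sizes in mm.)
- scale_shackle (a point): centre of the top bar of the scale's steel shackle (5 mm wire in the scale's yz plane), 87.5 above the scale_case point. The opening under the bar is 31 wide (y) and about 36 high. Scale's axes. (Sizes in mm.)
- scale_hook (a point): the scale's lower steel hook (6 mm wire), 80 below the scale_case point. Point: where the centre of a 5 mm bar rests in its seat. It lies in the scale's xz plane and opens to the scale's -x (display side): shank at x = +13, free tip at x = -14.5 with its top 8.5 above the point; the lowest wire is 8.5 below the point. It is free above the mouth up to the collar under the case, 29 above the point. (Sizes in mm.)
- tin_centre (a point): round white plastic tin with clip-on lid, 0.22 to 0.43 kg, standing on the bench; point 33 above its underside, on its axis. Body 56 diameter up to 65, lid 61 diameter from 65 to 76. Its stiff upright wire bail lies in the tin's yz plane and joins the tin at y = -33 and +33, 59 above the underside; z up. The tin is the same turned by half a turn. (Sizes in mm.)
- tin_bail (a point): centre of the 5 mm wire at the top of the tin's arched bail, 104.5 above tin_centre; the bail is round at the top (33 radius) with 63 clear width and 59 clear height above the lid. Tin's axes. (Sizes in mm.)
- tire_lever: yellow plastic tire lever, 115 x 16 x 12, lying, loose; to be left alone. Origin: centre of its underside. (Sizes in mm.)
- scraper: steel scraper, 157 x 45 x 15, lying, loose; to be left alone. Origin: centre of its underside. (Sizes in mm.)
- gauge: black round pressure gauge, 56 diameter x 25 with a 44 mm stem, lying, loose; to be left alone. Origin: centre of its underside. (Sizes in mm.)
- valve_key: aluminium valve core key, 53 x 20 x 8, lying, loose; to be left alone. Origin: centre of its underside. (Sizes in mm.)
- lube: black oil bottle with green label and red cap, 44 diameter x 115, standing, loose; to be left alone. Origin: centre of its underside. (Sizes in mm.)
- patch_box: green and black patch box, 75 x 45 x 24, loose; to be left alone. Origin: centre of its underside. (Sizes in mm.)
Not all that is in view belongs to the job. What is shaped like the part that bears scale_case but blue is not meant. There is more than one size of the part that bears tin_centre; the job needs the middle-sized.

How it is judged:
By the outcome, as a careful person would: the job done as asked, in the order asked, and still so for the second after the job is handed in, with the robot touching nothing.
It also fails if it takes over 64 s, if anything falls off the work surface, if the arm or the gripper's body presses on something with over 40 N, if the wrist force passes 120 N, or if a joint passes its speed limit or range.

ROBOT

A 7-joint arm with a two-finger parallel gripper is mounted at the origin on the work surface. World frame = base frame: x ahead of the robot, y to its left, z up, the work surface at z = 0. Lengths are in m, angles in rad, forces in N, time in s.
With the tool pointing down it reaches from about 0.4 to 0.925 m from the base axis. Payload 4.1 kg.
Tool frame: the origin (TCP) lies midway between the tips of the shut fingers; the grasp point (between the pads) lies 19 mm behind it; z points along the fingers, y is the direction in which the jaws open and shut (so a half turn about z gives the same grasp; the last joint's range is limited). The gripper opens to 85 mm and grips with 20 to 120 N. Pads are 22 mm wide; open, the fingers measure 114 mm over their backs; the gripper's body (76 mm by 85 mm) begins 54 mm behind the grasp point. The pads swing forward as they close: fully open they stand 13 mm farther back than shut.
Start: joints at [1.076, 0.398, 0.045, 1.537, -0.019, 1.207, -0.051], TCP at [0.251, -0.6, 0.231] pointing down, gripper open.
Joint ranges: [-2.82, 2.82], [-0.49, 2.23], [-1.37, 1.46], [0, 2.46], [-1.36, 4.5], [0.23, 2], [-2.94, 2.94]. Speed limits (rad/s): [2.57, 2.57, 3.14, 3.14, 3.14, 3.14, 3.14].

INTERFACE

Orientations are given as a 3x3 rotation matrix whose columns are the frame's x, y, z axes.
In Python, from workcell import * gives the robot as it stands.
- The arm moves only by the tool servo_tool, never from a script. Its argument "increments" is one flat list of numbers, 5 for each row, row after row: the opening, from -1 (shut) to 1 (fully open), then the shift along the tool's x, y, z in m, then the turn about the tool's z in degrees. A call has exactly 5 rows; each row shifts and turns the commanded pose from where the row before left it, along the tool's axes as they then stand; what a row does not reach is not made up. A row lasts 1/8 s, in which the tool goes at most 62.5 mm and 10.7 degrees, less where a joint would pass 70% of its speed; a pose out of reach is approached as far as the arm can. A call with a gripper value outside its range is refused whole. The fingers move at their own pace and stop on an object; "squeeze" is the grip in N (left out, the last holds). Time passes only in rows, so rows that do not move let the fingers close, or fill a call up. It gives the time, the measured TCP pose, the force and the opening at its end, in the units of the state.
- observe(): the state, without advancing time (a new reading comes with each control period).
- camera(name): name is "scene" or "top"; returns the picture (400x640x3 uint8, red, green, blue); there is no depth.
- camera_info(name): a dict with "intrinsics" (3x3 intrinsics, pixels), "rvec" (rotation vector, rad) and "tvec" (3), from world to camera coordinates, as OpenCV has them. Camera axes: x right, y down, z forward; pixel columns grow to the right and rows downward; lengths in m; the calibration is good to about 2 mm. A picture is of the moment at which its call begins. camera_info takes no time and is no camera call.
- sign_off(): hands the job in, once; it reports no verdict.
Trained networks look in the newest picture that a camera, given by its name, has taken for a name from the list of things; names that differ only in an ending like _2 or _b are one class to them, and where a whole thing is asked for, a point or a joint stands for the part that bears it (a point fixed in the world has none). Each returns a list of dicts, best first, with "score" (0 to 1); they miss things now and then, are a little off and sometimes report something else, mostly with a low value. They report only what shows in the picture. A call takes as long as a camera call. They do not tell look-alikes from the thing itself.
- recognise(label, camera): "point" ([x, y, z] in m, in world coordinates, good to about 4 mm: the middle of the surface that is visible of it).
- pinpoint(label, camera): "point" ([x, y, z] in m, in world coordinates, good to about 4 mm: a listed point, or the origin of a listed thing).
The state is a dict: "clock": time; "joints": joint angles; "qvel": joint speeds; "effort": joint torques, N m; "eef_pos": TCP position; "orientation": TCP orientation; "ft_force": force on the tool from outside, world axes, zero at the start; "moment": the same for the moment, N m; "finger_gap": opening from 0.0 (shut) to 1.0 (fully open).
Only numpy, scipy, OpenCV 4.12 (cv2) and the standard library are available. Lean on these libraries where they do the work, as an engineer would, in place of code of your own. Each camera call takes 0.05 s, during which the arm holds its last target. There are 200 camera calls.

## Working session

There is one attempt and no reset: what is moved stays moved. The work goes in short steps, Python scripts to look and compute and a tool call to move; the robot and the scene stay as the last step left them, time stands still between calls to the robot, and variables do not carry over. Pictures are saved under pics/ and viewed, about 8 in all and at most 12, crops included, and the job is handed in when it is done.

Besides the shell and the picture viewer there is one more tool, called after ">>>" by a JSON object that holds its "fn" and its "kwargs". servo_tool: Moves the arm, as the interface text tells. Its arguments: {"type":"object","properties":{"increments":{"type":"array","items":{"type":"number"}},"squeeze":{"type":"number"}},"required":["increments"]}

```bash
mkdir -p pics; ls
python3 - <<'E'
from workcell import *
import cv2,numpy as np
for c in ["scene","top"]:
    cv2.imwrite(f"pics/{c}0.png",camera(c)[:,:,::-1])
    i=camera_info(c);R=cv2.Rodrigues(np.array(i["rvec"]))[0];print(c,"cam at",-R.T@np.array(i["tvec"]).ravel(),"fwd",R[2])
    for l in ["shelf_hook","shelf","block","scale_case","scale_shackle","tin_centre","tin_bail"]:
        print(l,[(np.round(d["point"],3).tolist(),round(d["score"],2)) for d in pinpoint(l,c)])
s=observe();print(s["clock"],s["eef_pos"],s["orientation"],s["finger_gap"])
E
```

```text
pics
scene cam at [1.10630919 1.04786282 1.01062752] fwd [-0.3763579  -0.72064586 -0.58225791]
shelf_hook [([0.613, -0.065, 0.352], 0.57)]
shelf []
block [([0.623, 0.219, -0.001], 0.8), ([0.461, 0.124, 0.036], 0.23)]
scale_case [([0.711, 0.354, 0.088], 0.92), ([0.614, 0.241, 0.105], 0.88), ([0.375, 0.246, 0.09], 0.75)]
scale_shackle [([0.614, 0.239, 0.191], 0.96), ([0.707, 0.358, 0.176], 0.92), ([0.374, 0.244, 0.177], 0.73), ([0.76, 0.108, -0.0], 0.66)]
tin_centre [([0.382, -0.161, 0.045], 0.78), ([0.37, 0.022, 0.024], 0.77), ([0.459, 0.126, 0.035], 0.73), ([0.614, 0.239, 0.027], 0.48)]
tin_bail [([0.386, -0.16, 0.197], 0.76), ([0.462, 0.131, 0.137], 0.7), ([0.369, 0.022, 0.108], 0.68)]
top cam at [0.41441729 0.04186438 1.35416361] fwd [ 0.11625741 -0.01618057 -0.99308731]
shelf_hook [([0.616, 0.242, 0.025], 0.59), ([0.465, 0.129, 0.142], 0.36), ([0.556, 0.482, -0.002], 0.22)]
shelf []
block [([0.623, 0.223, -0.004], 0.82)]
scale_case [([0.617, 0.243, 0.104], 0.74), ([0.706, 0.362, 0.087], 0.71), ([0.441, 0.333, 0.002], 0.5), ([0.376, 0.244, 0.087], 0.46)]
scale_shackle [([0.702, 0.356, 0.177], 0.7), ([0.374, 0.246, 0.176], 0.7), ([0.615, 0.242, 0.195], 0.52)]
tin_centre [([0.462, 0.124, 0.034], 0.77), ([0.386, -0.154, 0.048], 0.69), ([0.372, 0.019, 0.03], 0.56)]
tin_bail [([0.383, -0.158, 0.199], 0.78), ([0.46, 0.127, 0.14], 0.55), ([0.372, 0.025, 0.104], 0.43)]
0.8 [ 0.25062691 -0.59975254  0.2313674 ] [[ 9.22656227e-01  3.85623501e-01  4.51929790e-05]
 [ 3.85623504e-01 -9.22656221e-01 -1.03952524e-04]
 [ 1.61104677e-06  1.13339919e-04 -9.99999994e-01]] 0.9979974636067411
```

```bash
python3 -c "
import cv2,numpy as np
cv2.imwrite('pics/both0.png',cv2.resize(np.vstack([cv2.imread('pics/scene0.png'),cv2.imread('pics/top0.png')]),(480,600)))"
```

```text
(no output)
```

View pics/scene0.png

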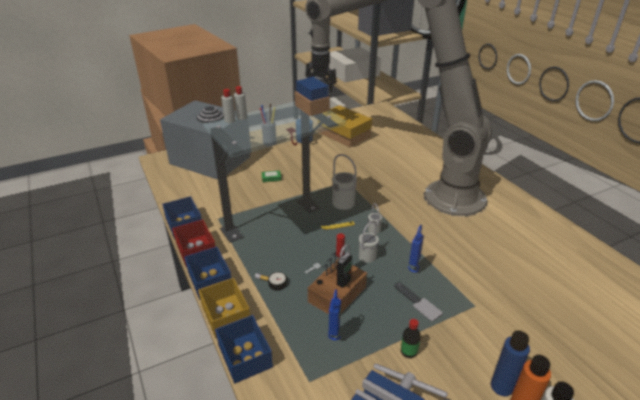

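View pics/top0.png

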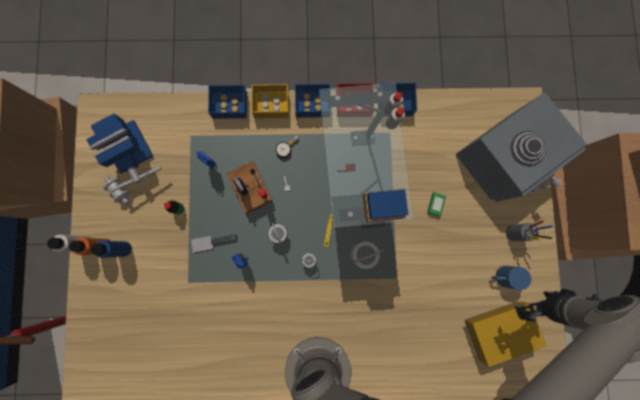

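The scene picture shows the shelf with its legs at (220,235) and (308,208) and the red hook near (292,132). In the top picture the middle tin is at (278,233) and the block with the black scale at (245,187). Blue look-alikes stand at (206,158) and (240,261). Next I need the shelf's orientation.

```bash
cat > h.py <<'E'
from workcell import *
import cv2,numpy as np
def proj(c,P):
    i=camera_info(c);return cv2.projectPoints(np.array(P,float).reshape(-1,3),np.array(i["rvec"]),np.array(i["tvec"]),np.array(i["intrinsics"]),None)[0].reshape(-1,2)
def tri(p1,p2,c1="scene",c2="top"):
    Ms=[]
    for c in (c1,c2):
        i=camera_info(c);Ms.append(np.array(i["intrinsics"])@np.c_[cv2.Rodrigues(np.array(i["rvec"]))[0],np.array(i["tvec"]).ravel()])
    X=cv2.triangulatePoints(*Ms,np.array(p1,float),np.array(p2,float));return (X[:3]/X[3]).ravel()
def crop(c,img,box,s,name):
    x0,y0,x1,y1=box;cv2.imwrite(name,cv2.resize(img[y0:y1,x0:x1],None,fx=s,fy=s,interpolation=cv2.INTER_CUBIC))
E
python3 - <<'E'
from h import *
a=cv2.imread('pics/scene0.png');b=cv2.imread('pics/top0.png')
A=cv2.resize(a[80:250,170:370],None,fx=3,fy=3,interpolation=cv2.INTER_CUBIC)[:510,:390+210]
B=cv2.resize(b[75:245,310:420],None,fx=3,fy=3,interpolation=cv2.INTER_CUBIC)
A=cv2.resize(a[80:250,190:340],None,fx=3,fy=3,interpolation=cv2.INTER_CUBIC)
cv2.imwrite('pics/shelf.png',np.hstack([A,B]))
for c in("scene","top"):
  for k in range(3):
    camera(c)
    for l in ["shelf_hook","shelf"]:
        print(c,l,[(np.round(d["point"],3).tolist(),round(d["score"],2)) for d in pinpoint(l,c)])
  print([(np.round(d["point"],3).tolist(),round(d["score"],2)) for d in recognise("shelf",c)])
for y in (0,-.1,-.2): print(proj("top",[[.5,y,0],[.7,y,0],[.5,y,.385],[.7,y,.385]]).round().tolist())
E
```

```text
scene shelf_hook [([0.616, -0.067, 0.352], 0.58)]
scene shelf []
scene shelf_hook [([0.615, -0.064, 0.352], 0.88)]
scene shelf []
scene shelf_hook [([0.615, -0.067, 0.347], 0.82)]
scene shelf []
[([0.674, -0.139, 0.405], 0.62), ([0.439, 0.366, 0.008], 0.49)]
top shelf_hook [([0.622, 0.225, -0.004], 0.63)]
top shelf [([0.616, 0.241, 0.108], 0.69)]
top shelf_hook []
top shelf []
top shelf_hook [([0.647, 0.102, -0.002], 0.49)]
top shelf [([0.469, -0.045, -0.003], 0.21)]
[([0.64, -0.116, 0.403], 0.85), ([0.463, -0.046, 0.004], 0.63)]
[[314.0, 222.0], [313.0, 166.0], [319.0, 212.0], [317.0, 135.0]]
[[343.0, 221.0], [341.0, 165.0], [358.0, 211.0], [356.0, 134.0]]
[[371.0, 220.0], [369.0, 165.0], [398.0, 210.0], [394.0, 133.0]]
```

View pics/shelf.png

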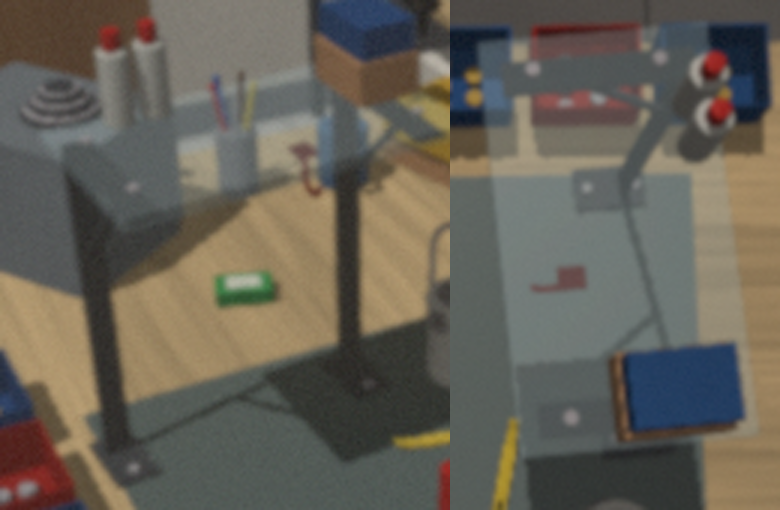

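Run:
```python
from h import *
import workcell
print([n for n in dir(workcell) if n[0]!='_'])
i=camera_info("top");K=np.array(i["intrinsics"]);R=cv2.Rodrigues(np.array(i["rvec"]))[0];t=np.array(i["tvec"]).ravel()
def back(c,px,z):
    i=camera_info(c);K=np.array(i["intrinsics"]);R=cv2.Rodrigues(np.array(i["rvec"]))[0];C=-R.T@np.array(i["tvec"]).ravel()
    d=R.T@np.linalg.inv(K)@[*px,1];return (C+d*(z-C[2])/d[2]).round(3)
f=lambda u,v:(310+(u-450)/3,75+v/3)
for n,p in dict(frontFar=(480,45),frontNear=(525,455),backFar=(718,30),backNear=(757,433)).items(): print(n,back("top",f(*p),.392))
print("hook tip",back("top",f(532,288),.357),"plate",back("top",f(572,278),.382))
for c,b in (("scene",(290,210,390,320)),("top",(195,140,295,250))):
    im=cv2.imread(f'pics/{c}0.png');crop(c,im,b,5,f'pics/{c}_blk.png')
A=[cv2.imread(f'pics/{c}_blk.png')[:,:390 if c=='x' else 400] for c in("scene","top")]
cv2.imwrite('pics/blk.png',np.hstack(A))
for l in ["tire_lever","scraper","gauge","valve_key","lube","patch_box"]:
    camera("top");print(l,[(np.round(d["point"],3).tolist(),round(d["score"],2)) for d in pinpoint(l,"top")][:2])
```

```text
['MotionError', 'camera', 'camera_info', 'observe', 'pinpoint', 'recognise', 'sign_off']
frontFar [ 0.817 -0.01   0.392]
frontNear [ 0.461 -0.039  0.392]
backFar [ 0.828 -0.218  0.392]
backNear [ 0.476 -0.234  0.392]
hook tip [ 0.609 -0.053  0.357] plate [ 0.612 -0.085  0.382]
tire_lever [([0.466, -0.045, -0.006], 0.66)]
scraper [([0.442, 0.333, -0.0], 0.57), ([0.614, 0.241, 0.196], 0.57)]
gauge [([0.762, 0.103, -0.004], 0.81)]
valve_key [([0.647, 0.103, -0.002], 0.54)]
lube [([0.556, 0.478, 0.001], 0.62), ([0.46, 0.126, 0.03], 0.34)]
patch_box [([0.467, -0.046, -0.003], 0.71), ([0.553, -0.428, -0.004], 0.56)]
```

View pics/blk.png

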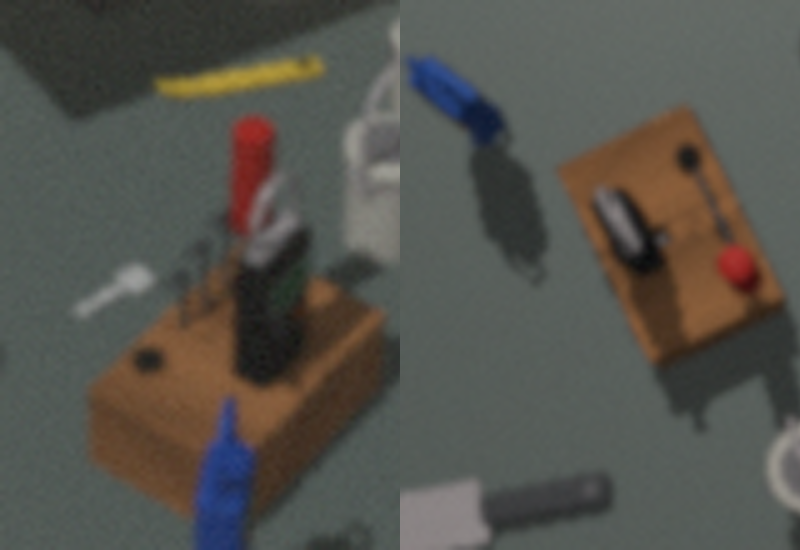

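The board's front faces +y. The shelf's yaw is about -86° and the block's about -62°, with the display toward the front. The move rows can only turn about the tool's z, so I'll check how a lean can be obtained. The start place lies radially along the scale's x, so I'll turn there and then push up to the reach limit.

>>> {"fn": "servo_tool", "kwargs": {"increments": [1,0,0,-0.05,-10.5,1,0,0,-0.05,-10.5,1,0,0,-0.05,-10.5,1,0,0,-0.05,-10.5,1,0,0,-0.05,-10.5], "squeeze": 40}}

```text
clock: 3.02
eef_pos: [0.2505, -0.5995, 0.4832]
orientation: [[0.25, 0.968, 0.0], [0.968, -0.25, -0.001], [-0.0, 0.0, -1.0]]
ft_force: [0.8, 0.2, -0.6]
finger_gap: 1.007
```

>>> {"fn": "servo_tool", "kwargs": {"increments": [1,0,0,-0.06,-10.5,1,0,0,-0.06,-10.5,1,0,0,-0.06,-10.5,1,0,0,-0.06,-10.5,1,0,0,-0.06,0]}}

```text
clock: 3.65
eef_pos: [0.233, -0.5643, 0.6701]
orientation: [[-0.413, 0.909, 0.052], [0.902, 0.416, -0.115], [-0.127, -0.001, -0.992]]
ft_force: [1.0, 0.1, 0.5]
finger_gap: 0.999
```

The arm leans outward when pushed beyond its reach, as needed. I'll go on to about 50°.

>>> {"fn": "servo_tool", "kwargs": {"increments": [1,-0.03,0,-0.05,0,1,-0.03,0,-0.05,0,1,-0.03,0,-0.05,0,1,-0.03,0,-0.05,0,1,-0.03,0,-0.05,0]}}

```text
clock: 4.28
eef_pos: [0.2487, -0.5912, 0.7654]
orientation: [[-0.39, 0.91, 0.138], [0.853, 0.414, -0.318], [-0.347, -0.007, -0.938]]
ft_force: [-0.7, -0.6, 0.1]
finger_gap: 0.998
```

>>> {"fn": "servo_tool", "kwargs": {"increments": [1,-0.04,0,-0.045,0,1,-0.04,0,-0.045,0,1,-0.04,0,-0.045,0,1,-0.045,0,-0.04,0,1,-0.045,0,-0.04,0]}}

```text
clock: 4.9
eef_pos: [0.2597, -0.6041, 0.8521]
orientation: [[-0.352, 0.911, 0.216], [0.762, 0.412, -0.5], [-0.544, -0.011, -0.839]]
ft_force: [-0.7, -0.5, 0.6]
finger_gap: 1.003
```

>>> {"fn": "servo_tool", "kwargs": {"increments": [1,-0.05,0,-0.035,0,1,-0.05,0,-0.035,0,1,-0.05,0,-0.035,0,1,-0.05,0,-0.03,0,1,-0.05,0,-0.03,0]}}

```text
clock: 5.52
eef_pos: [0.1231, -0.597, 0.9246]
orientation: [[-0.097, 0.923, 0.373], [0.76, 0.311, -0.571], [-0.643, 0.227, -0.731]]
ft_force: [3.1, -3.0, -0.3]
finger_gap: 1.002
```

```bash
python3 -c "
from workcell import *
s=observe();print(s['joints'],s['eef_pos'])"
```

```text
[ 1.48893627e+00  4.33817646e-01  6.96812975e-01  4.10452461e-05
 -1.06091631e+00  1.99482420e+00  1.45211155e+00] [ 0.12308776 -0.59701341  0.92463426]
```

>>> {"fn": "servo_tool", "kwargs": {"increments": [1,0.02,0.028,-0.015,-5,1,0.02,0.028,-0.015,-5,1,0.02,0.028,-0.015,-5,1,0.02,0.028,-0.015,-5,1,0,0,-0.04,0]}}

```text
clock: 6.15
eef_pos: [0.1874, -0.5164, 0.9362]
orientation: [[-0.336, 0.873, 0.355], [0.669, 0.486, -0.562], [-0.663, 0.048, -0.747]]
ft_force: [-0.1, -1.4, -0.6]
finger_gap: 0.996
```

```bash
python3 -c "
from workcell import *
s=observe();print(s['joints'],s['eef_pos'],s['clock'])"
```

```text
[ 0.87507792  0.26951656  1.12613728  0.31137495 -0.88580725  1.9648592
  1.74287535] [ 0.18743567 -0.51638432  0.93616831] 6.15
```

>>> {"fn": "servo_tool", "kwargs": {"increments": [1,-0.018,0.005,-0.05,0,1,-0.018,0.005,-0.05,0,1,-0.018,0.005,-0.05,0,1,-0.018,0.005,-0.05,0,1,0,0,0,-3]}}

```text
clock: 6.78
eef_pos: [0.1603, -0.4492, 0.9874]
orientation: [[-0.354, 0.858, 0.373], [0.597, 0.514, -0.616], [-0.72, 0.005, -0.694]]
ft_force: [0.3, -0.3, 0.4]
finger_gap: 1.0
```

```bash
python3 -c "
from workcell import *
s=observe();print(s['joints'],s['eef_pos'],s['clock'])"
```

```text
[ 1.14101188  0.15334838  0.29151257  0.20351319 -0.35005653  1.99578612
  1.67034132] [ 0.16034304 -0.44916484  0.98739944] 6.775
```

>>> {"fn": "servo_tool", "kwargs": {"increments": [1,-0.022,-0.01,-0.05,0,1,-0.022,-0.01,-0.05,0,1,-0.022,-0.01,-0.05,0,1,-0.022,-0.01,-0.05,0,1,0,0,0,0]}}

```text
clock: 7.4
eef_pos: [0.087, -0.3795, 1.0429]
orientation: [[-0.297, 0.869, 0.397], [0.509, 0.496, -0.704], [-0.808, -0.007, -0.589]]
ft_force: [0.2, 0.1, -1.7]
finger_gap: 0.999
```

```bash
python3 -c "
from workcell import *
s=observe();print(s['joints'],s['eef_pos'],s['clock'])"
```

```text
[ 1.61998329  0.06188495 -0.03534537  0.17225737 -0.46093336  1.99560315
  1.70986845] [ 0.08703232 -0.37949393  1.04291091] 7.4
```

>>> {"fn": "servo_tool", "kwargs": {"increments": [1,0.034,0.046,0.003,0,1,0.034,0.046,0.003,0,1,0.034,0.046,0.003,0,1,0.034,0.046,0.003,0,1,0.034,0.046,0.003,0]}}

```text
clock: 8.02
eef_pos: [0.2282, -0.2116, 0.9114]
orientation: [[-0.289, 0.872, 0.396], [0.522, 0.49, -0.698], [-0.803, 0.005, -0.597]]
ft_force: [0.2, -1.5, -0.2]
finger_gap: 1.004
```

```bash
cat > st.py <<'E'
import sys
from workcell import *
import numpy as np
s=observe();R=np.array(s["orientation"]);p=np.array(s["eef_pos"])
print(round(s["clock"],2),p.round(4),"q",np.round(s["joints"],2),"\n",R.round(3).tolist())
if len(sys.argv)>3:
    d=np.array(sys.argv[1:4],float)-p;print("world d",d.round(3),"tool d",(R.T@d).round(4),np.linalg.norm(d).round(3))
E
python3 st.py .52 .34 .4
```

```text
8.03 [ 0.2282 -0.2116  0.9114] q [ 1.31 -0.49 -0.34  1.06 -0.06  1.61  1.41] 
 [[-0.289, 0.872, 0.396], [0.522, 0.49, -0.698], [-0.803, 0.005, -0.597]]
world d [ 0.292  0.552 -0.511] tool d [0.6141 0.522  0.0353] 0.807
```

>>> {"fn": "servo_tool", "kwargs": {"increments": [1,0.041,0.035,0.002,0,1,0.041,0.035,0.002,0,1,0.041,0.035,0.002,0,1,0.041,0.035,0.002,0,1,0.041,0.035,0.002,0]}}

```text
clock: 8.65
eef_pos: [0.3049, -0.063, 0.774]
orientation: [[-0.309, 0.865, 0.395], [0.546, 0.501, -0.671], [-0.779, 0.009, -0.628]]
ft_force: [1.5, -0.4, 0.0]
finger_gap: 1.001
```

```bash
python3 st.py .52 .34 .4
```

```text
8.65 [ 0.3049 -0.063   0.774 ] q [ 0.46 -0.48 -0.59  1.39  0.55  1.72  0.6 ] 
 [[-0.309, 0.865, 0.395], [0.546, 0.501, -0.671], [-0.779, 0.009, -0.628]]
world d [ 0.215  0.403 -0.374] tool d [0.445  0.3848 0.0494] 0.59
```

>>> {"fn": "servo_tool", "kwargs": {"increments": [1,-0.014,0.037,0.026,0,1,-0.014,0.037,0.026,0,1,-0.014,0.037,0.026,0,1,-0.014,0.037,0.026,0,1,-0.014,0.037,0.026,0]}}

```text
clock: 9.28
eef_pos: [0.5384, -0.0989, 0.7497]
orientation: [[-0.306, 0.868, 0.392], [0.547, 0.497, -0.673], [-0.779, 0.008, -0.627]]
ft_force: [0.2, -0.6, -0.0]
finger_gap: 1.0
```

```bash
python3 st.py .52 .34 .4
```

```text
9.28 [ 0.5384 -0.0989  0.7497] q [ 0.56 -0.02 -0.93  1.19  0.87  1.7   0.39] 
 [[-0.306, 0.868, 0.392], [0.547, 0.497, -0.673], [-0.779, 0.008, -0.627]]
world d [-0.018  0.439 -0.35 ] tool d [ 0.5183  0.1993 -0.0836] 0.562
```

>>> {"fn": "servo_tool", "kwargs": {"increments": [1,0.05,0.02,-0.008,0,1,0.05,0.02,-0.008,0,1,0.05,0.02,-0.008,0,1,0.05,0.02,-0.008,0,1,0.05,0.02,-0.008,0]}}

```text
clock: 9.9
eef_pos: [0.5317, 0.1161, 0.58]
orientation: [[-0.306, 0.867, 0.393], [0.546, 0.497, -0.674], [-0.78, 0.008, -0.625]]
ft_force: [1.1, -0.3, 0.2]
finger_gap: 0.997
```

```bash
python3 st.py .545 .34 .3
```

```text
9.9 [0.5317 0.1161 0.58  ] q [ 0.18  0.21 -1.17  1.43  1.06  1.95 -0.25] 
 [[-0.306, 0.867, 0.393], [0.546, 0.497, -0.674], [-0.78, 0.008, -0.625]]
world d [ 0.013  0.224 -0.28 ] tool d [0.3366 0.1206 0.0294] 0.359
```

>>> {"fn": "servo_tool", "kwargs": {"increments": [1,0.05,0.018,0.004,0,1,0.05,0.018,0.004,0,1,0.05,0.018,0.004,0,1,0.05,0.018,0.004,0,1,0.05,0.018,0.004,0]}}

```text
clock: 10.52
eef_pos: [0.5411, 0.2845, 0.3727]
orientation: [[-0.306, 0.867, 0.393], [0.544, 0.499, -0.675], [-0.781, 0.008, -0.625]]
ft_force: [0.0, -0.9, 0.6]
finger_gap: 0.998
```

```bash
python3 st.py .572 .3165 .1455
```

```text
10.53 [0.5411 0.2845 0.3727] q [-0.32  0.54 -0.95  1.48  1.1   1.97 -0.72] 
 [[-0.306, 0.867, 0.393], [0.544, 0.499, -0.675], [-0.781, 0.008, -0.625]]
world d [ 0.031  0.032 -0.227] tool d [0.1854 0.041  0.1324] 0.231
```

>>> {"fn": "servo_tool", "kwargs": {"increments": [1,0.037,0.008,0.026,0,1,0.037,0.008,0.026,0,1,0.037,0.008,0.026,0,1,0.037,0.008,0.026,0,1,0.037,0.008,0.026,0]}}

```text
clock: 11.15
eef_pos: [0.5703, 0.3169, 0.1471]
orientation: [[-0.307, 0.867, 0.394], [0.544, 0.499, -0.674], [-0.781, 0.008, -0.625]]
ft_force: [0.9, 0.2, -0.7]
finger_gap: 1.0
```

```bash
python3 - <<'E'
from h import *
for c in("scene","top"):
  im=camera(c)[:,:,::-1].copy();cv2.imwrite(f"pics/{c}1.png",im)
  for l in ("scale_case","scale_shackle"):
    print(c,l,[(np.round(d["point"],3).tolist(),round(d["score"],2)) for d in pinpoint(l,c)])
a=cv2.imread('pics/scene1.png')[150:350,240:440];b=cv2.imread('pics/top1.png')[100:300,150:350]
cv2.imwrite('pics/pre.png',cv2.resize(np.hstack([a,b]),None,fx=2,fy=2,interpolation=cv2.INTER_CUBIC))
E
python3 st.py .6195 .2327 .075
```

```text
scene scale_case [([0.71, 0.356, 0.09], 0.9), ([0.613, 0.239, 0.11], 0.64), ([0.373, 0.245, 0.091], 0.42)]
scene scale_shackle [([0.709, 0.356, 0.177], 0.81), ([0.373, 0.242, 0.177], 0.68), ([0.612, 0.245, 0.192], 0.63)]
top scale_case [([0.702, 0.357, 0.088], 0.63), ([0.616, 0.243, 0.106], 0.45), ([0.556, -0.427, -0.006], 0.26)]
top scale_shackle [([0.706, 0.358, 0.178], 0.7), ([0.614, 0.245, 0.194], 0.67)]
11.45 [0.5711 0.3166 0.1521] q [-0.4   0.83 -0.86  1.56  1.21  1.82 -1.  ] 
 [[-0.303, 0.868, 0.394], [0.548, 0.497, -0.673], [-0.78, 0.012, -0.626]]
world d [ 0.048 -0.084 -0.077] tool d [-0.0006 -0.0006  0.1238] 0.124
```

View pics/pre.png

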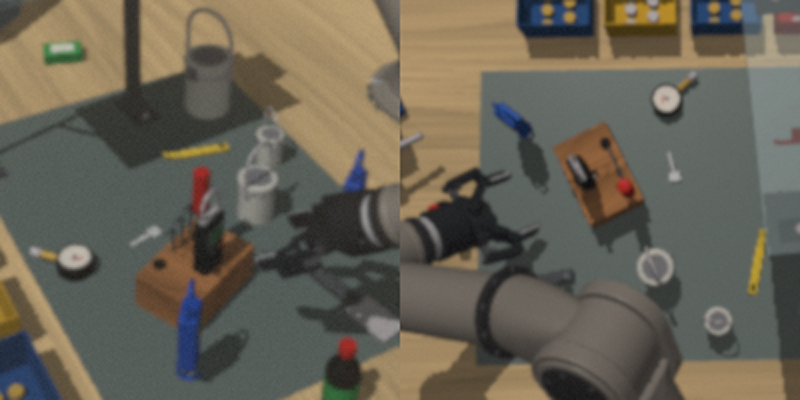

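The open gripper stands square in front of the scale at about (560,215) in the right half, leaning, and nothing touches. Now the approach along the tool's z.

>>> {"fn": "servo_tool", "kwargs": {"increments": [1,0,0,0.03,0,1,0,0,0.03,0,1,0,0,0.03,0,1,0,0,0.025,0,1,0,0,0.008,0]}}

```text
clock: 12.08
eef_pos: [0.6201, 0.2293, 0.0716]
orientation: [[-0.303, 0.87, 0.389], [0.547, 0.493, -0.677], [-0.78, 0.007, -0.625]]
ft_force: [-0.5, -0.3, -0.3]
finger_gap: 1.001
```

>>> {"fn": "servo_tool", "kwargs": {"increments": [-0.2,0,0,0,0,-0.5,0,0,0,0,-1,0,0,0,0,-1,0,0,0,0,-1,0,0,0,0], "squeeze": 40}}

```text
clock: 12.7
eef_pos: [0.6193, 0.234, 0.0741]
orientation: [[-0.304, 0.868, 0.393], [0.548, 0.497, -0.673], [-0.779, 0.011, -0.627]]
ft_force: [-1.8, 4.9, 5.7]
finger_gap: 0.51
```

```bash
python3 st.py .6195 .2327 .075
python3 - <<'E'
from h import *
print(observe()["finger_gap"],observe()["ft_force"])
for c in("scene","top"):
  camera(c)
  for l in ("scale_case","scale_shackle"):
    print(c,l,[(np.round(d["point"],3).tolist(),round(d["score"],2)) for d in pinpoint(l,c)])
E
```

```text
12.7 [0.6193 0.234  0.0741] q [-0.28  0.89 -0.8   1.66  1.31  1.67 -1.02] 
 [[-0.304, 0.868, 0.393], [0.548, 0.497, -0.673], [-0.779, 0.011, -0.627]]
world d [ 0.    -0.001  0.001] tool d [-0.0015 -0.0004  0.0004] 0.002
0.509801564249625 [-1.82805055  4.88839161  5.68373292]
scene scale_case [([0.614, 0.239, 0.105], 0.85), ([0.71, 0.356, 0.089], 0.73), ([0.374, 0.247, 0.091], 0.6)]
scene scale_shackle [([0.705, 0.359, 0.176], 0.84), ([0.616, 0.242, 0.191], 0.61)]
top scale_case [([0.706, 0.36, 0.089], 0.7), ([0.617, 0.244, 0.109], 0.41)]
top scale_shackle [([0.705, 0.356, 0.175], 0.65), ([0.617, 0.24, 0.194], 0.56), ([0.374, 0.249, 0.178], 0.39)]
```

>>> {"fn": "servo_tool", "kwargs": {"increments": [-1,-0.0078,0.0001,-0.0063,0,-1,-0.0156,0.0002,-0.0125,0,-1,-0.0195,0.0003,-0.0157,0,-1,-0.0234,0.0003,-0.0188,0,-1,-0.0234,0.0003,-0.0188,0], "squeeze": 60}}

```text
clock: 13.62
eef_pos: [0.6196, 0.2323, 0.1909]
orientation: [[-0.303, 0.869, 0.392], [0.548, 0.495, -0.674], [-0.78, 0.011, -0.626]]
ft_force: [-0.5, -0.8, -2.0]
finger_gap: 0.507
```

```bash
python3 st.py
python3 - <<'E'
from h import *
s=observe();print(s["finger_gap"],s["ft_force"],s["moment"])
for c in("scene","top"):
  camera(c)
  for l in ("scale_case","scale_shackle","scale_hook"):
    print(c,l,[(np.round(d["point"],3).tolist(),round(d["score"],2)) for d in pinpoint(l,c)])
E
```

```text
13.62 [0.6196 0.2323 0.1909] q [-0.24  0.74 -0.86  1.62  1.23  1.74 -0.87] 
 [[-0.303, 0.869, 0.392], [0.548, 0.495, -0.674], [-0.78, 0.011, -0.626]]
0.5074088771609775 [-0.51335509 -0.77996126 -2.02402878] [1.0034673  0.55942714 0.07352316]
scene scale_case [([0.71, 0.358, 0.089], 0.71), ([0.616, 0.24, 0.225], 0.59), ([0.374, 0.245, 0.088], 0.59), ([0.615, -0.066, 0.35], 0.18)]
scene scale_shackle [([0.616, 0.241, 0.31], 0.92), ([0.706, 0.357, 0.177], 0.79)]
scene scale_hook [([0.617, 0.238, 0.141], 0.98), ([0.372, 0.247, 0.007], 0.85), ([0.706, 0.356, 0.008], 0.56)]
top scale_case [([0.62, 0.241, 0.141], 0.58), ([0.706, 0.36, 0.089], 0.55), ([0.616, 0.24, 0.222], 0.53)]
top scale_shackle [([0.615, 0.239, 0.311], 0.64), ([0.703, 0.356, 0.177], 0.45), ([0.617, 0.239, 0.145], 0.33)]
top scale_hook [([0.706, 0.355, 0.008], 0.62)]
```

>>> {"fn": "servo_tool", "kwargs": {"increments": [-1,-0.023,0.0003,-0.018,0,-1,-0.023,0.0003,-0.018,0,-1,-0.024,-0.0234,0.03,0,-1,-0.024,-0.0234,0.03,0,-1,-0.024,-0.0234,0.03,0], "squeeze": 80}}

```text
clock: 14.65
eef_pos: [0.6156, 0.0953, 0.2447]
orientation: [[-0.305, 0.869, 0.39], [0.547, 0.495, -0.675], [-0.779, 0.008, -0.627]]
ft_force: [0.4, 1.1, -1.4]
finger_gap: 0.498
```

>>> {"fn": "servo_tool", "kwargs": {"increments": [-1,-0.024,-0.0234,0.03,0,-1,-0.024,-0.0234,0.03,0,-1,0,0,0,0,-1,0,0,0,0,-1,0,0,0,0]}}

```text
clock: 15.28
eef_pos: [0.6136, 0.0088, 0.2448]
orientation: [[-0.306, 0.867, 0.393], [0.548, 0.498, -0.672], [-0.779, 0.01, -0.627]]
ft_force: [-0.8, -0.2, -2.2]
finger_gap: 0.5
```

```bash
python3 - <<'E'
from h import *
for c in("scene","top"):
 for k in range(2):
  im=camera(c);cv2.imwrite(f"pics/{c}2.png",im[:,:,::-1])
  for l in ("scale_case","scale_shackle","scale_hook","shelf_hook"):
    print(c,l,[(np.round(d["point"],3).tolist(),round(d["score"],2)) for d in pinpoint(l,c) if d["point"][2]>.15])
a=cv2.imread('pics/scene2.png')[80:280,210:410];b=cv2.imread('pics/top2.png')[80:280,220:420]
cv2.imwrite('pics/hang1.png',cv2.resize(np.hstack([a,b]),None,fx=2,fy=2,interpolation=cv2.INTER_CUBIC))
s=observe();print(s["finger_gap"],s["ft_force"])
E
python3 st.py .6187 -.0738 .2485
```

```text
scene scale_case [([0.611, 0.014, 0.277], 0.95)]
scene scale_shackle [([0.61, 0.017, 0.362], 0.74), ([0.709, 0.361, 0.175], 0.66), ([0.376, 0.246, 0.176], 0.59)]
scene scale_hook [([0.609, 0.014, 0.2], 0.89)]
scene shelf_hook [([0.612, -0.067, 0.35], 0.94)]
scene scale_case [([0.61, 0.014, 0.277], 0.88)]
scene scale_shackle [([0.705, 0.358, 0.177], 0.86), ([0.377, 0.244, 0.178], 0.66), ([0.607, 0.017, 0.364], 0.55)]
scene scale_hook [([0.608, 0.015, 0.2], 0.61)]
scene shelf_hook [([0.615, -0.064, 0.352], 0.92)]
top scale_case [([0.61, 0.014, 0.278], 0.68)]
top scale_shackle [([0.609, 0.011, 0.369], 0.7), ([0.375, 0.248, 0.178], 0.53), ([0.704, 0.356, 0.177], 0.45)]
top scale_hook [([0.609, 0.016, 0.197], 0.58)]
top shelf_hook []
top scale_case [([0.61, 0.012, 0.276], 0.44)]
top scale_shackle [([0.704, 0.357, 0.174], 0.57), ([0.611, 0.011, 0.368], 0.53), ([0.376, 0.247, 0.173], 0.37)]
top scale_hook [([0.611, 0.015, 0.197], 0.63)]
top shelf_hook []
0.5038870152630451 [-0.23485722 -0.09804158 -2.1140203 ]
16.27 [0.6134 0.007  0.2452] q [ 0.19  0.44 -0.89  1.91  1.23  1.46 -0.68] 
 [[-0.304, 0.869, 0.391], [0.548, 0.495, -0.674], [-0.78, 0.01, -0.626]]
world d [ 0.005 -0.081  0.003] tool d [-0.0484 -0.0354  0.0544] 0.081
```

View pics/hang1.png

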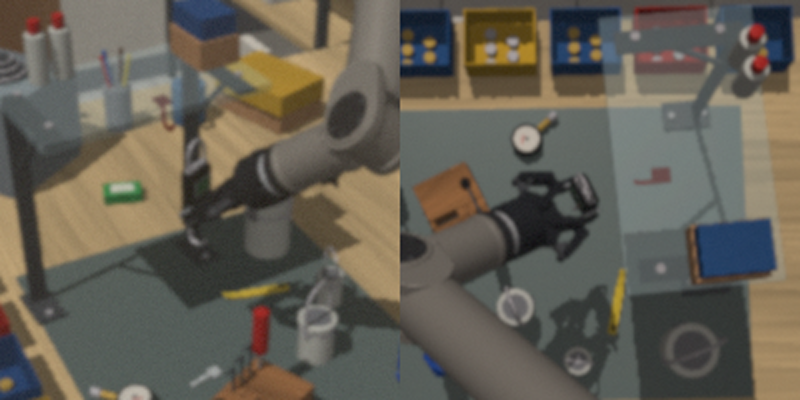

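Left half: the scale hangs upright in the gripper at (195,180), and the red hook is at (163,108) to its left. Both are at the same level, with the shackle about 80 mm in front of the hook. Now in over the tip.

>>> {"fn": "servo_tool", "kwargs": {"increments": [-1,-0.0122,-0.009,0.0135,0,-1,-0.0122,-0.009,0.0135,0,-1,-0.0122,-0.009,0.0135,0,-1,-0.0122,-0.0085,0.0135,0,-1,0,0,0,0]}}

```text
clock: 16.9
eef_pos: [0.6181, -0.0767, 0.2492]
orientation: [[-0.301, 0.871, 0.389], [0.548, 0.492, -0.677], [-0.78, 0.009, -0.625]]
ft_force: [0.2, 0.1, -1.6]
finger_gap: 0.501
```

```bash
python3 - <<'E'
from h import *
for c in("scene","top"):
  im=camera(c);cv2.imwrite(f"pics/{c}3.png",im[:,:,::-1])
  for l in ("scale_shackle","shelf_hook","scale_case"):
    print(c,l,[(np.round(d["point"],3).tolist(),round(d["score"],2)) for d in pinpoint(l,c) if d["point"][2]>.2])
a=cv2.imread('pics/scene3.png')[100:220,250:330];b=cv2.imread('pics/top3.png')[110:230,290:370]
cv2.imwrite('pics/hang2.png',cv2.resize(np.hstack([a,b]),None,fx=5,fy=5,interpolation=cv2.INTER_CUBIC))
s=observe();print(s["finger_gap"],s["ft_force"])
E
python3 st.py .6187 -.0738 .2485
```

```text
scene scale_shackle [([0.616, -0.07, 0.366], 0.88)]
scene shelf_hook [([0.615, -0.066, 0.348], 0.85)]
scene scale_case [([0.616, -0.07, 0.282], 0.69)]
top scale_shackle []
top shelf_hook []
top scale_case []
0.5008801932069693 [ 0.21424247 -0.02087213 -1.82598171]
17.3 [ 0.6187 -0.0728  0.249 ] q [ 0.33  0.37 -0.87  1.97  1.26  1.32 -0.6 ] 
 [[-0.305, 0.868, 0.392], [0.548, 0.497, -0.673], [-0.779, 0.01, -0.627]]
world d [-0.    -0.001 -0.   ] tool d [-0.0002 -0.0005  0.0009] 0.001
```

View pics/hang2.png

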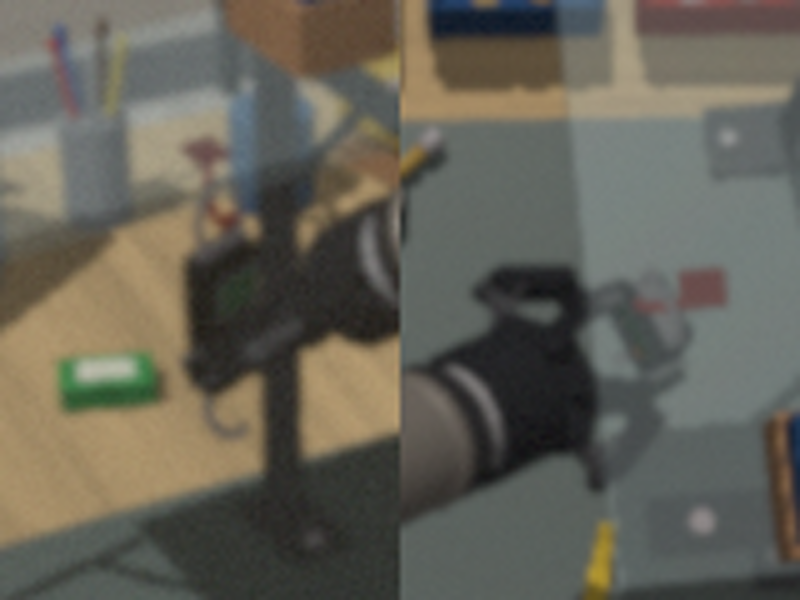

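Left half: the shackle (205,200) encloses the red hook (220,210). Right half: the bar crosses the hook between its tip (640,303) and the plate (700,288). I'll lower slowly.

>>> {"fn": "servo_tool", "kwargs": {"increments": [-1,0.0039,0,0.0031,0,-1,0.0039,0,0.0031,0,-1,0.0031,0,0.0025,0,-1,0.0016,0,0.0013,0,-1,0,0,0,0]}}

```text
clock: 17.92
eef_pos: [0.6186, -0.0736, 0.2328]
orientation: [[-0.304, 0.869, 0.391], [0.548, 0.495, -0.674], [-0.779, 0.009, -0.626]]
ft_force: [-0.2, 0.2, -1.8]
finger_gap: 0.503
```

>>> {"fn": "servo_tool", "kwargs": {"increments": [-1,0.0012,0,0.0009,0,-1,0.0008,0,0.0006,0,-1,0,0,0,0,-1,0,0,0,0,-1,0,0,0,0]}}

```text
clock: 18.55
eef_pos: [0.6188, -0.0735, 0.2308]
orientation: [[-0.304, 0.869, 0.392], [0.548, 0.495, -0.674], [-0.78, 0.01, -0.626]]
ft_force: [-0.4, 0.2, -0.7]
finger_gap: 0.5
```

```bash
python3 st.py .6187 -.0738 .2305
python3 - <<'E'
from h import *
s=observe();print(s["finger_gap"],s["ft_force"])
camera("scene")
for l in ("scale_shackle","shelf_hook","scale_case"): print(l,[(np.round(d["point"],3).tolist(),round(d["score"],2)) for d in pinpoint(l,"scene") if d["point"][2]>.2])
E
```

```text
18.55 [ 0.6188 -0.0735  0.2308] q [ 0.32  0.4  -0.86  1.98  1.29  1.32 -0.64] 
 [[-0.304, 0.869, 0.392], [0.548, 0.495, -0.674], [-0.78, 0.01, -0.626]]
world d [-0. -0. -0.] tool d [ 0.0001 -0.0002  0.0003] 0.0
0.5001241439924702 [-0.44904203  0.17146435 -0.69263827]
scale_shackle [([0.617, -0.068, 0.347], 0.74)]
shelf_hook [([0.615, -0.065, 0.352], 0.89)]
scale_case [([0.613, -0.066, 0.266], 0.73)]
```

>>> {"fn": "servo_tool", "kwargs": {"increments": [-1,0.0008,0,0.0006,0,-1,0.0004,0,0.0003,0,-1,0,0,0,0,-1,0,0,0,0,-1,0,0,0,0]}}

```text
clock: 19.38
eef_pos: [0.6192, -0.0738, 0.2304]
orientation: [[-0.302, 0.869, 0.392], [0.547, 0.495, -0.675], [-0.781, 0.011, -0.624]]
ft_force: [-1.6, 0.5, 5.1]
finger_gap: 0.505
```

>>> {"fn": "servo_tool", "kwargs": {"increments": [0.05,0,0,0,0,0.15,0,0,0,0,0.4,0,0,0,0,0.8,0,0,0,0,0.8,0,0,0,0]}}

```text
clock: 20.0
eef_pos: [0.6185, -0.0735, 0.2287]
orientation: [[-0.304, 0.869, 0.391], [0.548, 0.495, -0.674], [-0.779, 0.009, -0.627]]
ft_force: [-0.3, 0.1, -0.5]
finger_gap: 0.898
```

>>> {"fn": "servo_tool", "kwargs": {"increments": [0.8,0,0,-0.01,0,0.8,0,0,-0.02,0,0.8,0,0,-0.03,0,0.8,0,0,-0.04,0,0.8,0,0,-0.05,0]}}

```text
clock: 20.62
eef_pos: [0.5587, 0.0291, 0.3245]
orientation: [[-0.304, 0.868, 0.392], [0.548, 0.496, -0.674], [-0.78, 0.01, -0.626]]
ft_force: [0.5, 0.6, 0.1]
finger_gap: 0.898
```

```bash
python3 - <<'E'
from h import *
for c in("scene","top"):
  im=camera(c);cv2.imwrite(f"pics/{c}4.png",im[:,:,::-1])
  for l in ("scale_shackle","scale_hook","scale_case","tin_centre","tin_bail"):
    print(c,l,[(np.round(d["point"],3).tolist(),round(d["score"],2)) for d in pinpoint(l,c)])
a=cv2.imread('pics/scene4.png')[100:260,250:410];b=cv2.imread('pics/top4.png')[180:270,240:330]
cv2.imwrite('pics/hung.png',np.hstack([cv2.resize(a,(400,400),interpolation=cv2.INTER_CUBIC),cv2.resize(b,(400,400),interpolation=cv2.INTER_CUBIC)]))
s=observe();print(s["finger_gap"],s["ft_force"])
E
python3 st.py
```

```text
scene scale_shackle [([0.375, 0.245, 0.178], 0.93), ([0.704, 0.357, 0.179], 0.76), ([0.614, -0.064, 0.349], 0.68)]
scene scale_hook [([0.709, 0.357, 0.008], 0.76), ([0.612, -0.067, 0.185], 0.63), ([0.376, 0.251, 0.007], 0.6)]
scene scale_case [([0.614, -0.067, 0.264], 0.82), ([0.709, 0.356, 0.089], 0.77), ([0.375, 0.244, 0.092], 0.61), ([0.558, 0.475, -0.003], 0.32)]
scene tin_centre [([0.384, -0.161, 0.047], 0.83), ([0.37, 0.021, 0.022], 0.82)]
scene tin_bail [([0.464, 0.132, 0.137], 0.84), ([0.373, 0.022, 0.11], 0.73), ([0.385, -0.159, 0.199], 0.71)]
top scale_shackle [([0.705, 0.354, 0.176], 0.67), ([0.553, -0.425, -0.005], 0.3)]
top scale_hook [([0.708, 0.356, 0.011], 0.65)]
top scale_case [([0.704, 0.359, 0.087], 0.64)]
top tin_centre [([0.388, -0.153, 0.048], 0.96), ([0.46, 0.126, 0.034], 0.83), ([0.371, 0.02, 0.029], 0.54)]
top tin_bail [([0.385, -0.16, 0.196], 0.91), ([0.465, 0.129, 0.14], 0.58), ([0.371, 0.026, 0.102], 0.45)]
0.9009616973697409 [-0.10717121  0.14832293  0.0500554 ]
21.23 [0.5599 0.0269 0.3224] q [ 0.22  0.26 -0.97  1.92  1.08  1.5  -0.58] 
 [[-0.304, 0.869, 0.39], [0.548, 0.494, -0.675], [-0.779, 0.009, -0.627]]
```

View pics/hung.png

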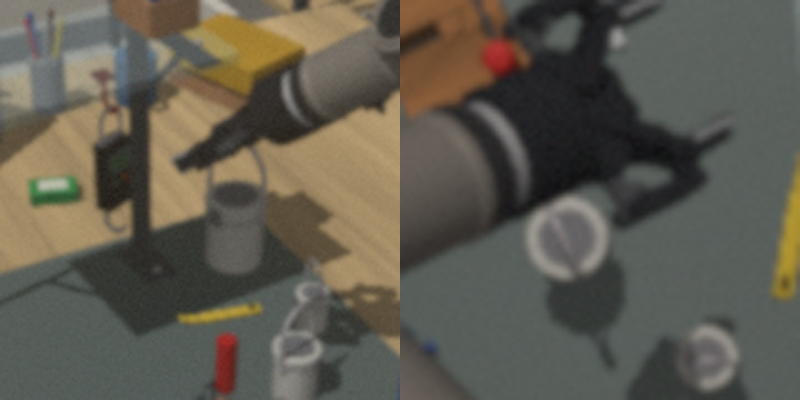

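The scale hangs on the red hook: at (112,165) in the left half, with the hand clear. Right half: the tin's bail runs from (548,212) to (575,265), which is about az 27° and close to my jaw direction. But the blue look-alike at (0.375, 0.245) stands where a 51° lean over the tin would put the wrist. I'll lessen the lean to about 42° by pulling in against the reach limit, then clamp the bail's sides.

>>> {"fn": "servo_tool", "kwargs": {"increments": [0.8,0.008,-0.028,-0.046,0,0.8,0.008,-0.028,-0.046,0,0.8,0.008,-0.028,-0.046,0,0.8,0.008,-0.028,-0.046,0,0.8,0.008,-0.028,-0.046,0]}}

```text
clock: 21.85
eef_pos: [0.3346, 0.1358, 0.4352]
orientation: [[-0.303, 0.869, 0.392], [0.548, 0.495, -0.674], [-0.78, 0.01, -0.626]]
ft_force: [0.1, 0.1, 0.3]
finger_gap: 0.902
```

```bash
python3 st.py .25 .18 .6
```

```text
21.85 [0.3346 0.1358 0.4352] q [ 0.12 -0.15 -1.15  1.91  0.65  1.73 -0.52] 
 [[-0.303, 0.869, 0.392], [0.548, 0.495, -0.674], [-0.78, 0.01, -0.626]]
world d [-0.085  0.044  0.165] tool d [-0.0786 -0.05   -0.1661] 0.19
```

>>> {"fn": "servo_tool", "kwargs": {"increments": [0.8,0.026,-0.012,-0.035,0,0.8,0.026,-0.012,-0.035,0,0.8,0.026,-0.012,-0.035,0,0.8,0.026,-0.012,-0.035,0,0.8,0,0,0,0]}}

```text
clock: 22.48
eef_pos: [0.2096, 0.2281, 0.435]
orientation: [[-0.318, 0.856, 0.408], [0.569, 0.517, -0.64], [-0.759, 0.029, -0.651]]
ft_force: [1.6, 0.8, -0.1]
finger_gap: 0.899
```

```bash
python3 st.py .25 .25 .45
```

```text
22.48 [0.2096 0.2281 0.435 ] q [-0.12 -0.   -1.36  1.83  0.53  2.   -0.91] 
 [[-0.318, 0.856, 0.408], [0.569, 0.517, -0.64], [-0.759, 0.029, -0.651]]
world d [0.04  0.022 0.015] tool d [-0.0118  0.0463 -0.0072] 0.048
```

>>> {"fn": "servo_tool", "kwargs": {"increments": [0.8,0.044,0.003,-0.02,-1,0.8,0.044,0.003,-0.02,-1,0.8,0.044,0.003,-0.02,0,0.8,0.044,0.003,-0.02,0,0.8,0,0,0,0]}}

```text
clock: 23.1
eef_pos: [0.1615, 0.3121, 0.376]
orientation: [[-0.363, 0.839, 0.406], [0.575, 0.544, -0.611], [-0.733, 0.011, -0.68]]
ft_force: [-0.8, -0.4, 0.1]
finger_gap: 0.901
```

```bash
python3 st.py .3 .22 .45
```

```text
23.1 [0.1615 0.3121 0.376 ] q [-0.91  0.19 -0.79  1.78  0.47  1.99 -1.16] 
 [[-0.363, 0.839, 0.406], [0.575, 0.544, -0.611], [-0.733, 0.011, -0.68]]
world d [ 0.138 -0.092  0.074] tool d [-0.1575  0.0668  0.0622] 0.182
```

>>> {"fn": "servo_tool", "kwargs": {"increments": [0.8,0.034,-0.025,-0.015,0,0.8,0.034,-0.025,-0.015,0,0.8,0.034,-0.025,-0.015,0,0.8,0.034,-0.025,-0.015,0,0.8,0,0,0,0]}}

```text
clock: 23.72
eef_pos: [0.0055, 0.3721, 0.3161]
orientation: [[-0.362, 0.841, 0.403], [0.576, 0.541, -0.613], [-0.733, 0.011, -0.68]]
ft_force: [-0.1, -0.1, -0.4]
finger_gap: 0.901
```

```bash
python3 st.py .40 .18 .45
```

```text
23.73 [0.0055 0.3721 0.3161] q [-1.31  0.38 -0.71  1.69  0.32  1.99 -1.53] 
 [[-0.362, 0.841, 0.403], [0.576, 0.541, -0.613], [-0.733, 0.011, -0.68]]
world d [ 0.395 -0.192  0.134] tool d [-0.3515  0.2292  0.1855] 0.459
```

>>> {"fn": "servo_tool", "kwargs": {"increments": [0.8,-0.02,0.017,-0.052,0,0.8,-0.02,0.017,-0.052,0,0.8,-0.02,0.017,-0.052,0,0.8,0,0,0,0,0.8,0,0,0,0]}}

```text
clock: 24.35
eef_pos: [0.0156, 0.4003, 0.3126]
orientation: [[-0.351, 0.854, 0.384], [0.489, 0.517, -0.702], [-0.798, -0.059, -0.599]]
ft_force: [-0.6, 0.3, 0.2]
finger_gap: 0.901
```

```bash
python3 st.py .40 .18 .45
```

```text
24.35 [0.0156 0.4003 0.3126] q [-1.9   0.44  0.11  1.61  0.21  1.99 -1.2 ] 
 [[-0.351, 0.854, 0.384], [0.489, 0.517, -0.702], [-0.798, -0.059, -0.599]]
world d [ 0.384 -0.22   0.137] tool d [-0.3525  0.2063  0.2199] 0.464
```

>>> {"fn": "servo_tool", "kwargs": {"increments": [0.8,0.0145,0.019,-0.054,0,0.8,0.0145,0.019,-0.054,0,0.8,0.0145,0.019,-0.054,0,0.8,0,0,0,2,0.8,0,0,0,2]}}

```text
clock: 24.98
eef_pos: [0.0193, 0.4631, 0.3043]
orientation: [[-0.299, 0.894, 0.334], [0.51, 0.446, -0.736], [-0.806, -0.05, -0.589]]
ft_force: [0.2, -0.5, -0.0]
finger_gap: 0.906
```

```bash
python3 st.py .40 .18 .45
```

```text
24.98 [0.0193 0.4631 0.3043] q [-2.32  0.77  0.96  1.44 -0.04  1.99 -0.78] 
 [[-0.299, 0.894, 0.334], [0.51, 0.446, -0.736], [-0.806, -0.05, -0.589]]
world d [ 0.381 -0.283  0.146] tool d [-0.3758  0.2068  0.2496] 0.496
```

>>> {"fn": "servo_tool", "kwargs": {"increments": [0.8,0.02,-0.03,-0.04,1,0.8,0.02,-0.03,-0.04,1,0.8,0.02,-0.03,-0.04,1,0.8,0.02,-0.03,-0.04,1,0.8,0,0,0,0]}}

```text
clock: 25.6
eef_pos: [-0.126, 0.4976, 0.3739]
orientation: [[-0.348, 0.822, 0.451], [0.693, 0.55, -0.467], [-0.631, 0.15, -0.761]]
ft_force: [1.3, 0.4, 0.7]
finger_gap: 0.899
```

```bash
python3 st.py .40 .18 .45
```

```text
25.6 [-0.126   0.4976  0.3739] q [-2.58  0.65  0.96  1.3  -0.06  2.   -1.05] 
 [[-0.348, 0.822, 0.451], [0.693, 0.55, -0.467], [-0.631, 0.15, -0.761]]
world d [ 0.526 -0.318  0.076] tool d [-0.4513  0.2691  0.3276] 0.619
```

>>> {"fn": "servo_tool", "kwargs": {"increments": [0.8,-0.01,-0.05,0,-3,0.8,-0.01,-0.05,0,-3,0.8,-0.01,-0.05,0,-3,0.8,-0.01,-0.05,0,-3,0.8,0,0,0,0]}}

```text
clock: 26.22
eef_pos: [-0.259, 0.3457, 0.3638]
orientation: [[-0.518, 0.73, 0.447], [0.571, 0.684, -0.455], [-0.637, 0.02, -0.77]]
ft_force: [1.1, 1.0, 0.3]
finger_gap: 0.896
```

```bash
python3 st.py .40 .18 .45
```

```text
26.23 [-0.259   0.3457  0.3638] q [-2.73  0.4   0.57  1.48 -0.08  1.99 -1.38] 
 [[-0.518, 0.73, 0.447], [0.571, 0.684, -0.455], [-0.637, 0.02, -0.77]]
world d [ 0.659 -0.166  0.086] tool d [-0.4908  0.3691  0.3034] 0.685
```

>>> {"fn": "servo_tool", "kwargs": {"increments": [0.8,-0.022,0.048,0.0105,0,0.8,-0.022,0.048,0.0105,0,0.8,-0.022,0.048,0.0105,0,0.8,-0.022,0.048,0.0105,0,0.8,-0.022,0.048,0.0105,0]}}

```text
clock: 26.85
eef_pos: [0.0027, 0.4236, 0.3998]
orientation: [[-0.508, 0.738, 0.445], [0.58, 0.675, -0.457], [-0.637, 0.026, -0.77]]
ft_force: [-1.2, 0.2, -0.8]
finger_gap: 0.9
```

```bash
python3 st.py .25 .42 .45
python3 - <<'E'
from h import *
im=camera("top")[:,:,::-1];cv2.imwrite("pics/top5.png",im)
p=proj("top",[[.461,.126,.1375],[.375,.245,.1]]).astype(int);print(p)
im=cv2.imread("pics/top5.png")
cv2.imwrite('pics/bail.png',np.hstack([cv2.resize(im[y-22:y+22,x-22:x+22],(396,396),interpolation=cv2.INTER_CUBIC) for x,y in p]))
E
```

```text
26.85 [0.0027 0.4236 0.3998] q [-2.43  0.3   0.7   1.55  0.21  1.92 -0.95] 
 [[-0.508, 0.738, 0.445], [0.58, 0.675, -0.457], [-0.637, 0.026, -0.77]]
world d [ 0.247 -0.004  0.05 ] tool d [-0.1597  0.1813  0.073 ] 0.252
[[275 231]
 [239 259]]
```

View pics/bail.png

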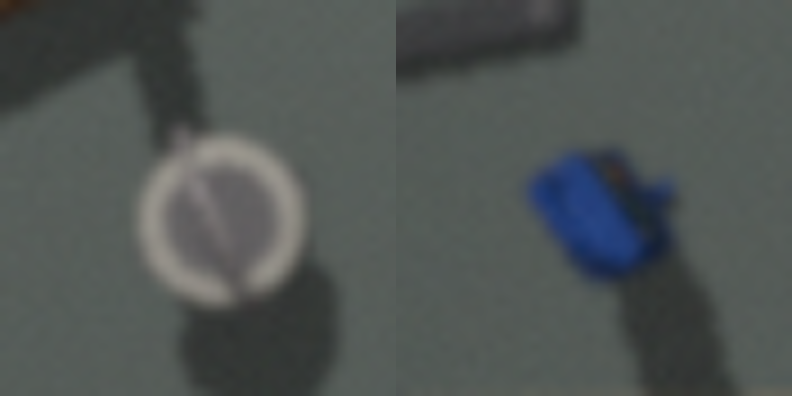

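Left half: the tin's bail runs from (180,135) to (238,285), which is about az 21°. My jaws stand at az 42°, so I'll try one more push at the limit to bring the azimuth back.

>>> {"fn": "servo_tool", "kwargs": {"increments": [0.8,0.012,0.024,-0.048,0,0.8,0.012,0.024,-0.048,0,0.8,0.012,0.024,-0.048,0,0.8,0.012,0.024,-0.048,0,0.8,0,0,0,0]}}

```text
clock: 27.52
eef_pos: [-0.0361, 0.5461, 0.4893]
orientation: [[-0.536, 0.671, 0.512], [0.603, 0.729, -0.324], [-0.591, 0.136, -0.795]]
ft_force: [0.2, 0.2, -0.6]
finger_gap: 0.899
```

```bash
python3 st.py .25 .42 .45
```

```text
27.52 [-0.0361  0.5461  0.4893] q [-2.54  0.64  1.18  1.13  0.02  2.   -0.58] 
 [[-0.536, 0.671, 0.512], [0.603, 0.729, -0.324], [-0.591, 0.136, -0.795]]
world d [ 0.286 -0.126 -0.039] tool d [-0.2061  0.0948  0.2187] 0.315
```

>>> {"fn": "servo_tool", "kwargs": {"increments": [0.8,-0.048,0.0105,0.036,0,0.8,-0.048,0.0105,0.036,0,0.8,-0.048,0.0105,0.036,0,0.8,-0.048,0.0105,0.036,0,0.8,-0.048,0.0105,0.036,0]}}

```text
clock: 28.15
eef_pos: [0.2257, 0.3868, 0.4916]
orientation: [[-0.544, 0.672, 0.502], [0.599, 0.73, -0.328], [-0.587, 0.122, -0.8]]
ft_force: [0.2, -0.1, 1.5]
finger_gap: 0.902
```

```bash
python3 st.py .42 .0 .6
```

```text
28.15 [0.2257 0.3868 0.4916] q [-2.81  0.16  1.45  1.59  0.45  1.76 -0.52] 
 [[-0.544, 0.672, 0.502], [0.599, 0.73, -0.328], [-0.587, 0.122, -0.8]]
world d [ 0.194 -0.387  0.108] tool d [-0.4011 -0.1385  0.1379] 0.446
```

>>> {"fn": "servo_tool", "kwargs": {"increments": [0.8,-0.053,-0.018,0.018,0,0.8,-0.053,-0.018,0.018,0,0.8,-0.053,-0.018,0.018,0,0.8,-0.053,-0.018,0.018,0,0.8,-0.053,-0.018,0.018,0]}}

```text
clock: 28.78
eef_pos: [0.3404, 0.2082, 0.5508]
orientation: [[-0.549, 0.683, 0.482], [0.582, 0.726, -0.366], [-0.6, 0.08, -0.796]]
ft_force: [1.8, -0.5, -0.2]
finger_gap: 0.901
```

```bash
python3 st.py .3 -.3 .65
```

```text
28.77 [0.3404 0.2082 0.5508] q [-2.02 -0.29  0.59  1.67  0.78  1.98 -0.45] 
 [[-0.549, 0.683, 0.482], [0.582, 0.726, -0.366], [-0.6, 0.08, -0.796]]
world d [-0.04  -0.508  0.099] tool d [-0.3334 -0.3886  0.0875] 0.519
```

>>> {"fn": "servo_tool", "kwargs": {"increments": [0.8,-0.038,-0.045,0.01,0,0.8,-0.038,-0.045,0.01,0,0.8,-0.038,-0.045,0.01,0,0.8,-0.038,-0.045,0.01,0,0.8,-0.038,-0.045,0.01,0]}}

```text
clock: 29.4
eef_pos: [0.3232, 0.0103, 0.5887]
orientation: [[-0.559, 0.689, 0.461], [0.592, 0.721, -0.36], [-0.58, 0.072, -0.811]]
ft_force: [0.2, 0.7, -0.8]
finger_gap: 0.9
```

```bash
python3 st.py .1 -.45 .7
```

```text
29.4 [0.3232 0.0103 0.5887] q [-0.96 -0.49  0.04  1.75  0.67  1.83  0.06] 
 [[-0.559, 0.689, 0.461], [0.592, 0.721, -0.36], [-0.58, 0.072, -0.811]]
world d [-0.223 -0.46   0.111] tool d [-0.2122 -0.4778 -0.0276] 0.524
```

>>> {"fn": "servo_tool", "kwargs": {"increments": [0.8,-0.028,-0.055,-0.006,0,0.8,-0.028,-0.055,-0.006,0,0.8,-0.028,-0.055,-0.006,0,0.8,-0.028,-0.055,-0.006,0,0.8,-0.028,-0.055,-0.006,0]}}

```text
clock: 30.02
eef_pos: [0.325, -0.1091, 0.6262]
orientation: [[-0.544, 0.738, 0.4], [0.61, 0.675, -0.415], [-0.576, 0.018, -0.817]]
ft_force: [-2.3, -0.3, 1.9]
finger_gap: 0.902
```

>>> {"fn": "servo_tool", "kwargs": {"increments": [0.8,-0.028,-0.05,-0.02,0,0.8,-0.028,-0.05,-0.02,0,0.8,-0.028,-0.05,-0.02,0,0.8,-0.028,-0.05,-0.02,0,0.8,-0.028,-0.05,-0.02,0]}}

```text
clock: 30.65
eef_pos: [0.2184, -0.2846, 0.7599]
orientation: [[-0.575, 0.711, 0.405], [0.6, 0.703, -0.382], [-0.556, 0.023, -0.831]]
ft_force: [0.6, -0.5, -0.2]
finger_gap: 0.9
```

```bash
python3 st.py .1 -.5 .8
```

```text
30.65 [ 0.2184 -0.2846  0.7599] q [ 0.17 -0.46  0.22  1.28  0.3   1.73  1.3 ] 
 [[-0.575, 0.711, 0.405], [0.6, 0.703, -0.382], [-0.556, 0.023, -0.831]]
world d [-0.118 -0.215  0.04 ] tool d [-0.0834 -0.2347  0.001 ] 0.249
```

>>> {"fn": "servo_tool", "kwargs": {"increments": [0.8,-0.013,-0.057,-0.015,0,0.8,-0.013,-0.057,-0.015,0,0.8,-0.013,-0.057,-0.015,0,0.8,-0.013,-0.057,-0.015,0,0.8,-0.013,-0.057,-0.015,0]}}

```text
clock: 31.28
eef_pos: [0.0347, -0.4862, 0.8408]
orientation: [[-0.569, 0.713, 0.41], [0.61, 0.701, -0.371], [-0.552, 0.039, -0.833]]
ft_force: [-0.6, -1.7, -0.8]
finger_gap: 0.898
```

>>> {"fn": "servo_tool", "kwargs": {"increments": [0.8,-0.035,0,-0.045,0,0.8,-0.035,0,-0.045,0,0.8,-0.035,0,-0.045,0,0.8,-0.035,0,-0.045,0,0.8,0,0,0,0]}}

```text
clock: 31.9
eef_pos: [0.0659, -0.4641, 0.9338]
orientation: [[-0.51, 0.731, 0.453], [0.541, 0.682, -0.492], [-0.669, -0.006, -0.743]]
ft_force: [-0.4, -1.2, -1.1]
finger_gap: 0.9
```

```bash
python3 st.py .1 -.5 .8
```

```text
31.9 [ 0.0659 -0.4641  0.9338] q [-0.51 -0.23  1.45  0.44  0.11  2.    1.86] 
 [[-0.51, 0.731, 0.453], [0.541, 0.682, -0.492], [-0.669, -0.006, -0.743]]
world d [ 0.034 -0.036 -0.134] tool d [0.0527 0.0012 0.1326] 0.143
```

>>> {"fn": "servo_tool", "kwargs": {"increments": [0.8,-0.01,-0.043,-0.03,0,0.8,-0.01,-0.043,-0.03,0,0.8,-0.01,-0.043,-0.03,0,0.8,-0.01,-0.043,-0.03,0,0.8,0,0,0,0]}}

```text
clock: 32.52
eef_pos: [-0.0732, -0.5152, 0.9412]
orientation: [[-0.455, 0.757, 0.468], [0.485, 0.652, -0.583], [-0.747, -0.039, -0.664]]
ft_force: [-0.1, 0.8, 0.8]
finger_gap: 0.902
```

```bash
python3 st.py .1 -.5 .8
```

```text
32.52 [-0.0732 -0.5152  0.9412] q [-0.53 -0.36  1.45  0.31  0.24  2.    2.01] 
 [[-0.455, 0.757, 0.468], [0.485, 0.652, -0.583], [-0.747, -0.039, -0.664]]
world d [ 0.173  0.015 -0.141] tool d [0.0339 0.1466 0.1659] 0.224
```

>>> {"fn": "servo_tool", "kwargs": {"increments": [0.8,0.0205,0.0545,-0.002,1,0.8,0.0205,0.0545,-0.002,1,0.8,0.0205,0.0545,-0.002,1,0.8,0.0205,0.0545,-0.002,0,0.8,0.0205,0.0545,-0.002,0]}}

```text
clock: 33.15
eef_pos: [-0.0104, -0.3844, 0.9158]
orientation: [[-0.449, 0.757, 0.474], [0.467, 0.652, -0.598], [-0.762, -0.047, -0.646]]
ft_force: [-2.0, 0.0, -0.1]
finger_gap: 0.898
```

>>> {"fn": "servo_tool", "kwargs": {"increments": [0.8,0.0205,0.0545,-0.002,0,0.8,0.0205,0.0545,-0.002,0,0.8,0.0205,0.0545,-0.002,0,0.8,0.0205,0.0545,-0.002,0,0.8,0.0205,0.0545,-0.002,0]}}

```text
clock: 33.78
eef_pos: [0.0624, -0.2275, 0.8604]
orientation: [[-0.468, 0.757, 0.456], [0.501, 0.652, -0.569], [-0.728, -0.038, -0.684]]
ft_force: [0.2, -0.2, -0.3]
finger_gap: 0.902
```

```bash
python3 st.py .4 .0 .65
```

```text
33.77 [ 0.0624 -0.2275  0.8604] q [ 1.59 -0.49  0.11  1.15 -0.52  1.82  2.12] 
 [[-0.468, 0.757, 0.456], [0.501, 0.652, -0.569], [-0.728, -0.038, -0.684]]
world d [ 0.338  0.227 -0.21 ] tool d [0.1093 0.4119 0.1684] 0.458
```

>>> {"fn": "servo_tool", "kwargs": {"increments": [0.8,0.02,0.053,0.012,1,0.8,0.02,0.053,0.012,1,0.8,0.02,0.053,0.012,1,0.8,0.02,0.053,0.012,0,0.8,0.02,0.053,0.012,0]}}

```text
clock: 34.4
eef_pos: [0.1525, -0.152, 0.8615]
orientation: [[-0.483, 0.758, 0.439], [0.613, 0.65, -0.449], [-0.626, 0.052, -0.778]]
ft_force: [-1.2, -0.5, -0.3]
finger_gap: 0.9
```

```bash
python3 st.py .48 .1 .45
```

```text
34.4 [ 0.1525 -0.152   0.8615] q [ 1.66 -0.49 -0.11  1.04 -0.54  1.99  1.85] 
 [[-0.483, 0.758, 0.439], [0.613, 0.65, -0.449], [-0.626, 0.052, -0.778]]
world d [ 0.328  0.252 -0.412] tool d [0.2536 0.3909 0.3508] 0.583
```

>>> {"fn": "servo_tool", "kwargs": {"increments": [1,-0.004,0.05,0.032,0,1,-0.004,0.05,0.032,0,1,0.011,0.045,0.033,0,1,0.011,0.045,0.033,0,1,0.011,0.045,0.033,0], "squeeze": 40}}

```text
clock: 35.02
eef_pos: [0.2916, -0.0942, 0.7652]
orientation: [[-0.495, 0.761, 0.42], [0.647, 0.645, -0.406], [-0.58, 0.071, -0.812]]
ft_force: [2.0, -0.2, -0.1]
finger_gap: 0.997
```

```bash
python3 st.py .42 .17 .4
```

```text
35.02 [ 0.2916 -0.0942  0.7652] q [ 0.73 -0.48 -0.39  1.29  0.07  1.73  1.05] 
 [[-0.495, 0.761, 0.42], [0.647, 0.645, -0.406], [-0.58, 0.071, -0.812]]
world d [ 0.128  0.264 -0.365] tool d [0.3192 0.2422 0.2432] 0.469
```

>>> {"fn": "servo_tool", "kwargs": {"increments": [1,0.042,0.0225,0.026,0,1,0.042,0.0225,0.026,0,1,0.042,0.0225,0.026,0,1,0.042,0.0225,0.026,0,1,0,0,0,-2]}}

```text
clock: 35.65
eef_pos: [0.3146, 0.0109, 0.6109]
orientation: [[-0.526, 0.747, 0.407], [0.628, 0.663, -0.406], [-0.573, 0.042, -0.818]]
ft_force: [-0.1, -0.7, 0.8]
finger_gap: 1.003
```

>>> {"fn": "servo_tool", "kwargs": {"increments": [1,-0.028,-0.055,-0.006,0,1,-0.028,-0.055,-0.006,0,1,-0.028,-0.055,-0.006,0,1,-0.028,-0.055,-0.006,0,1,0,0,0,0]}}

```text
clock: 36.28
eef_pos: [0.2991, -0.0872, 0.6644]
orientation: [[-0.507, 0.766, 0.395], [0.63, 0.642, -0.436], [-0.588, 0.028, -0.809]]
ft_force: [0.7, 1.5, 0.0]
finger_gap: 1.0
```

```bash
python3 st.py .42 .17 .4
```

```text
36.27 [ 0.2991 -0.0872  0.6644] q [-0.43 -0.49 -0.06  1.59  0.6   1.82  0.43] 
 [[-0.507, 0.766, 0.395], [0.63, 0.642, -0.436], [-0.588, 0.028, -0.809]]
world d [ 0.121  0.257 -0.264] tool d [0.2563 0.2504 0.1493] 0.388
```

>>> {"fn": "servo_tool", "kwargs": {"increments": [1,0.0366,0.0358,0.0213,0,1,0.0366,0.0358,0.0213,0,1,0.0366,0.0358,0.0213,0,1,0.0366,0.0358,0.0213,0,1,0.0366,0.0358,0.0213,0]}}

```text
clock: 36.9
eef_pos: [0.3841, 0.1025, 0.4732]
orientation: [[-0.514, 0.759, 0.399], [0.624, 0.65, -0.434], [-0.589, 0.026, -0.808]]
ft_force: [0.6, 1.2, 0.7]
finger_gap: 0.998
```

```bash
python3 st.py .4167 .177 .23
```

```text
36.9 [0.3841 0.1025 0.4732] q [-0.46 -0.25 -0.34  1.85  0.55  1.56 -0.1 ] 
 [[-0.514, 0.759, 0.399], [0.624, 0.65, -0.434], [-0.589, 0.026, -0.808]]
world d [ 0.033  0.074 -0.243] tool d [0.1729 0.0668 0.1772] 0.256
```

>>> {"fn": "servo_tool", "kwargs": {"increments": [1,0.0345,0.0133,0.0354,0,1,0.0345,0.0133,0.0354,0,1,0.0345,0.0133,0.0354,0,1,0.0345,0.0133,0.0354,0,1,0.0345,0.0133,0.0354,0]}}

```text
clock: 37.52
eef_pos: [0.4165, 0.1759, 0.2302]
orientation: [[-0.514, 0.759, 0.399], [0.624, 0.65, -0.433], [-0.588, 0.026, -0.808]]
ft_force: [0.5, 0.3, 0.3]
finger_gap: 1.0
```

```bash
python3 - <<'E'
from h import *
for c in("scene","top"):
  im=camera(c);cv2.imwrite(f"pics/{c}6.png",im[:,:,::-1])
  for l in ("tin_centre","tin_bail"): print(c,l,[(np.round(d["point"],3).tolist(),round(d["score"],2)) for d in pinpoint(l,c)])
a=cv2.imread('pics/scene6.png')[170:290,330:450];b=cv2.imread('pics/top6.png')[190:280,220:310]
cv2.imwrite('pics/pre2.png',np.hstack([cv2.resize(x,(400,400),interpolation=cv2.INTER_CUBIC) for x in (a,b)]))
E
python3 st.py .468 .1204 .0685
```

```text
scene tin_centre [([0.387, -0.159, 0.046], 0.88), ([0.461, 0.124, 0.034], 0.83), ([0.624, 0.221, 0.001], 0.67)]
scene tin_bail [([0.369, 0.023, 0.109], 0.7), ([0.462, 0.13, 0.138], 0.62), ([0.385, -0.16, 0.198], 0.56)]
top tin_centre [([0.462, 0.124, 0.032], 0.71), ([0.375, 0.023, 0.029], 0.65), ([0.386, -0.156, 0.046], 0.61)]
top tin_bail [([0.385, -0.161, 0.2], 0.86)]
37.83 [0.4172 0.1757 0.2336] q [-0.52  0.08 -0.45  2.1   0.7   1.22 -0.6 ] 
 [[-0.512, 0.76, 0.4], [0.625, 0.649, -0.433], [-0.589, 0.029, -0.808]]
world d [ 0.051 -0.055 -0.165] tool d [ 0.0366 -0.002   0.1776] 0.181
```

View pics/pre2.png

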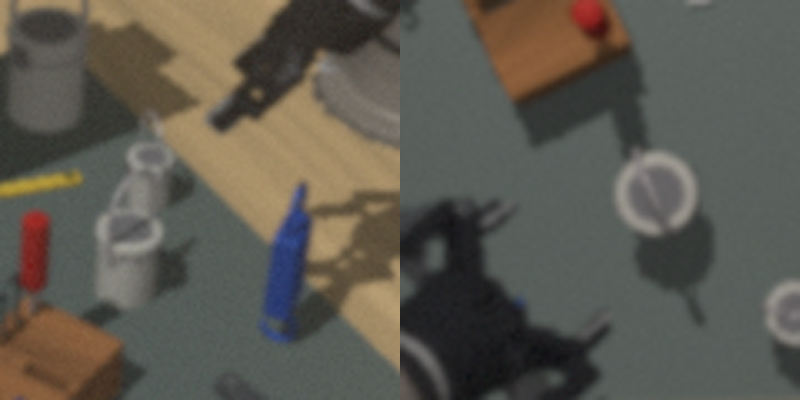

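Right half: the bail is at (637,152)–(668,225), az 23°, and the finger tips are at (497,212) and (597,325), az 41°. The mismatch is about 18°, which I accept. The blue scale is clear below the hand. Approaching.

>>> {"fn": "servo_tool", "kwargs": {"increments": [1,0.018,-0.001,0.02,0,1,0.0185,-0.001,0.025,0,1,0,0,0.05,0,1,0,0,0.05,0,1,0,0,0.032,0]}}

```text
clock: 38.45
eef_pos: [0.4685, 0.1189, 0.0678]
orientation: [[-0.511, 0.761, 0.4], [0.626, 0.648, -0.434], [-0.59, 0.028, -0.807]]
ft_force: [0.5, 0.4, 0.8]
finger_gap: 1.0
```

>>> {"fn": "servo_tool", "kwargs": {"increments": [0.9,0,0,0,0,0.7,0,0,0,0,0.5,0,0,0,0,0.3,0,0,0,0,0.2,0,0,0,0], "squeeze": 30}}

```text
clock: 39.08
eef_pos: [0.4674, 0.1212, 0.0695]
orientation: [[-0.512, 0.759, 0.402], [0.624, 0.65, -0.434], [-0.591, 0.028, -0.807]]
ft_force: [-2.8, -0.8, 7.4]
finger_gap: 0.765
```

```bash
python3 - <<'E'
from h import *
s=observe();print(s["finger_gap"],s["ft_force"],s["moment"])
for c in("scene","top"):
  im=camera(c);cv2.imwrite(f"pics/{c}7.png",im[:,:,::-1])
  for l in ("tin_centre","tin_bail"): print(c,l,[(np.round(d["point"],3).tolist(),round(d["score"],2)) for d in pinpoint(l,c)])
E
python3 st.py .468 .1204 .0685
```

```text
0.7654340973245042 [-2.76540423 -0.75908751  7.35502278] [-0.27820022  0.39020625 -0.30434199]
scene tin_centre [([0.462, 0.125, 0.033], 0.82), ([0.385, -0.161, 0.047], 0.59), ([0.369, 0.022, 0.024], 0.57), ([0.622, 0.22, -0.001], 0.41)]
scene tin_bail [([0.385, -0.162, 0.198], 0.65), ([0.464, 0.13, 0.139], 0.61), ([0.373, 0.025, 0.107], 0.5)]
top tin_centre [([0.385, -0.153, 0.046], 0.92), ([0.376, 0.02, 0.027], 0.73), ([0.466, 0.123, 0.032], 0.5)]
top tin_bail [([0.467, 0.132, 0.139], 0.72), ([0.384, -0.16, 0.199], 0.66), ([0.376, 0.025, 0.106], 0.51)]
39.38 [0.4674 0.1212 0.0696] q [-0.47  0.36 -0.35  2.24  1.02  0.93 -0.9 ] 
 [[-0.512, 0.759, 0.402], [0.624, 0.65, -0.434], [-0.591, 0.028, -0.806]]
world d [ 0.001 -0.001 -0.001] tool d [-0.0002 -0.0001  0.0014] 0.001
```

>>> {"fn": "servo_tool", "kwargs": {"increments": [-1,0,0,0,0,-1,0,0,0,0,-1,-0.003,0.0001,-0.004,0,-1,-0.006,0.0003,-0.008,0,-1,-0.006,0.0003,-0.008,0], "squeeze": 50}}

```text
clock: 40.0
eef_pos: [0.467, 0.1202, 0.0927]
orientation: [[-0.514, 0.76, 0.398], [0.624, 0.65, -0.433], [-0.588, 0.026, -0.808]]
ft_force: [1.3, 0.2, -3.8]
finger_gap: 0.702
```

```bash
python3 - <<'E'
from h import *
s=observe();print(s["finger_gap"],s["ft_force"],s["moment"])
for c in("scene","top"):
  im=camera(c);cv2.imwrite(f"pics/{c}8.png",im[:,:,::-1])
  for l in ("tin_centre","tin_bail"): print(c,l,[(np.round(d["point"],3).tolist(),round(d["score"],2)) for d in pinpoint(l,c)])
a=cv2.imread('pics/scene8.png')[170:290,330:450];b=cv2.imread('pics/top8.png')[190:280,220:310]
cv2.imwrite('pics/lift.png',np.hstack([cv2.resize(x,(400,400),interpolation=cv2.INTER_CUBIC) for x in (a,b)]))
E
python3 st.py
```

```text
0.7018089594813757 [ 1.26460031  0.18054969 -3.79669063] [ 0.71040946  0.66268078 -0.04478886]
scene tin_centre [([0.463, 0.123, 0.058], 0.8), ([0.384, -0.16, 0.044], 0.8), ([0.369, 0.021, 0.024], 0.58)]
scene tin_bail [([0.465, 0.129, 0.162], 0.93), ([0.388, -0.16, 0.197], 0.92), ([0.622, 0.221, -0.0], 0.18)]
top tin_centre [([0.465, 0.125, 0.055], 0.84), ([0.375, 0.02, 0.028], 0.72), ([0.386, -0.154, 0.046], 0.6)]
top tin_bail [([0.385, -0.16, 0.2], 0.86), ([0.476, 0.125, 0.162], 0.71), ([0.374, 0.023, 0.103], 0.68)]
40.3 [0.4668 0.1197 0.0917] q [-0.46  0.31 -0.36  2.23  0.97  0.95 -0.83] 
 [[-0.514, 0.76, 0.398], [0.624, 0.649, -0.434], [-0.588, 0.025, -0.808]]
```

View pics/lift.png

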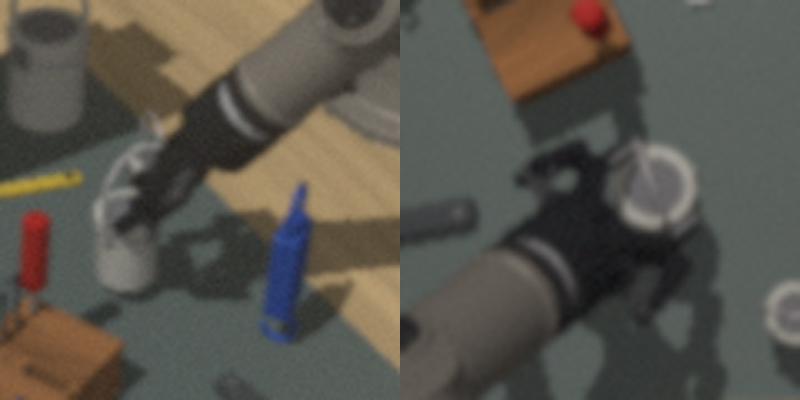

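Left half: the tin is lifted and upright at (125,245) in the fingers. Right half: the hand holds it at (655,185), with the blue scale, block and small tin untouched. It weighs about 0.39 kg. I'll carry it to in front of the scale's hook.

>>> {"fn": "servo_tool", "kwargs": {"increments": [-1,-0.0118,0.0005,-0.0162,0,-1,-0.0118,0.0005,-0.0162,0,-1,-0.02,0.0006,0.0147,0,-1,-0.03,0.001,0.022,0,-1,-0.03,0.001,0.022,0], "squeeze": 60}}

```text
clock: 40.92
eef_pos: [0.5338, 0.0437, 0.1308]
orientation: [[-0.514, 0.76, 0.396], [0.624, 0.649, -0.436], [-0.589, 0.023, -0.808]]
ft_force: [0.6, 0.7, -3.2]
finger_gap: 0.692
```

>>> {"fn": "servo_tool", "kwargs": {"increments": [-1,-0.03,0.001,0.022,0,-1,-0.025,0.0006,0.018,0,-1,-0.012,0,0.009,0,-1,0,0,0,0,-1,0,0,0,0]}}

```text
clock: 41.55
eef_pos: [0.588, -0.0147, 0.131]
orientation: [[-0.516, 0.759, 0.398], [0.624, 0.651, -0.433], [-0.587, 0.025, -0.809]]
ft_force: [0.4, 0.5, -2.7]
finger_gap: 0.693
```

```bash
python3 st.py .591 -.019 .132
python3 - <<'E'
from h import *
s=observe();print(s["finger_gap"],s["ft_force"])
for c in("scene","top","scene"):
  im=camera(c);cv2.imwrite(f"pics/{c}9.png",im[:,:,::-1])
  for l in ("tin_centre","tin_bail","scale_hook","scale_case"): print(c,l,[(np.round(d["point"],3).tolist(),round(d["score"],2)) for d in pinpoint(l,c) if d["point"][1]<.1 and d["point"][0]>.45])
E
```

```text
41.55 [ 0.588  -0.0147  0.131 ] q [-0.19  0.3  -0.21  2.11  1.01  0.79 -0.45] 
 [[-0.516, 0.759, 0.398], [0.624, 0.651, -0.433], [-0.587, 0.025, -0.809]]
world d [ 0.003 -0.004  0.001] tool d [-0.0049 -0.0005  0.0022] 0.005
0.693116356967803 [ 0.40792106  0.5225785  -2.72834315]
scene tin_centre [([0.583, -0.008, 0.097], 0.86)]
scene tin_bail [([0.589, -0.006, 0.197], 0.9)]
scene scale_hook [([0.612, -0.065, 0.182], 0.8)]
scene scale_case [([0.614, -0.066, 0.263], 0.81), ([0.583, -0.01, 0.096], 0.48)]
top tin_centre [([0.584, -0.01, 0.096], 0.78)]
top tin_bail []
top scale_hook []
top scale_case []
scene tin_centre [([0.583, -0.011, 0.096], 0.56)]
scene tin_bail [([0.588, -0.008, 0.196], 0.62)]
scene scale_hook [([0.612, -0.069, 0.184], 0.75)]
scene scale_case [([0.615, -0.064, 0.259], 0.81), ([0.469, -0.048, -0.001], 0.41), ([0.613, -0.068, 0.185], 0.25)]
```

>>> {"fn": "servo_tool", "kwargs": {"increments": [-1,-0.0018,0.0001,-0.0024,0,-1,-0.0123,-0.0052,0.0088,0,-1,-0.0123,-0.0052,0.0088,0,-1,-0.0123,-0.0052,0.0088,0,-1,0,0,0,0]}}

```text
clock: 42.92
eef_pos: [0.6062, -0.0636, 0.1346]
orientation: [[-0.511, 0.763, 0.396], [0.626, 0.646, -0.437], [-0.589, 0.025, -0.808]]
ft_force: [-1.4, -0.2, -2.8]
finger_gap: 0.696
```

```bash
python3 st.py
python3 - <<'E'
from h import *
s=observe();print(s["finger_gap"],s["ft_force"])
for c in("scene","scene"):
  im=camera(c);cv2.imwrite(f"pics/{c}10.png",im[:,:,::-1])
  for l in ("tin_centre","tin_bail","scale_hook","scale_case"): print(c,l,[(np.round(d["point"],3).tolist(),round(d["score"],2)) for d in pinpoint(l,c) if d["point"][1]<.1 and d["point"][0]>.45])
E
```

```text
42.92 [ 0.6062 -0.0636  0.1346] q [-0.12  0.3  -0.17  2.09  1.03  0.73 -0.37] 
 [[-0.511, 0.763, 0.396], [0.626, 0.646, -0.437], [-0.589, 0.025, -0.808]]
0.6960144603035192 [-1.39683578 -0.21351549 -2.7743466 ]
scene tin_centre [([0.605, -0.059, 0.096], 0.59)]
scene tin_bail [([0.606, -0.054, 0.198], 0.85)]
scene scale_hook [([0.613, -0.068, 0.186], 0.8)]
scene scale_case [([0.612, -0.065, 0.263], 0.66)]
scene tin_centre [([0.601, -0.054, 0.099], 0.58)]
scene tin_bail [([0.605, -0.051, 0.203], 0.63)]
scene scale_hook [([0.613, -0.067, 0.181], 0.8), ([0.614, -0.068, 0.265], 0.64)]
scene scale_case [([0.614, -0.068, 0.263], 0.63)]
```

>>> {"fn": "servo_tool", "kwargs": {"increments": [-1,-0.006,-0.0026,0.0043,0,-1,-0.006,-0.0026,0.0043,0,-1,0,0,0,0,-1,0,0,0,0,-1,0,0,0,0]}}

```text
clock: 44.05
eef_pos: [0.6119, -0.0748, 0.1345]
orientation: [[-0.514, 0.76, 0.398], [0.624, 0.65, -0.434], [-0.588, 0.025, -0.808]]
ft_force: [0.1, -0.4, -3.5]
finger_gap: 0.696
```

```bash
python3 st.py
python3 - <<'E'
from h import *
s=observe();print(s["finger_gap"],s["ft_force"])
for c in("scene","scene"):
  im=camera(c);cv2.imwrite(f"pics/{c}11.png",im[:,:,::-1])
  for l in ("tin_centre","tin_bail","scale_hook","scale_case"): print(c,l,[(np.round(d["point"],3).tolist(),round(d["score"],2)) for d in pinpoint(l,c) if d["point"][1]<.1 and d["point"][0]>.45])
im=camera("top");cv2.imwrite("pics/top11.png",im[:,:,::-1])
a=cv2.imread('pics/scene11.png');p=proj("scene",[[.613,-.067,.19]])[0].astype(int);q=proj("top",[[.613,-.067,.19]])[0].astype(int);b=cv2.imread('pics/top11.png')
cv2.imwrite('pics/hk.png',np.hstack([cv2.resize(i[v-30:v+30,u-20:u+20],(400,600),interpolation=cv2.INTER_CUBIC) for i,(u,v) in ((a,p),(b,q))]))
E
```

```text
44.05 [ 0.6119 -0.0748  0.1345] q [-0.1   0.3  -0.16  2.08  1.03  0.71 -0.34] 
 [[-0.514, 0.76, 0.398], [0.624, 0.65, -0.434], [-0.588, 0.025, -0.808]]
0.6963971115442094 [ 0.11171228 -0.38915028 -3.48002342]
scene tin_centre [([0.603, -0.072, 0.096], 0.58)]
scene tin_bail [([0.613, -0.066, 0.203], 0.68)]
scene scale_hook [([0.612, -0.067, 0.186], 0.88), ([0.554, -0.431, -0.002], 0.21)]
scene scale_case [([0.612, -0.067, 0.263], 0.98)]
scene tin_centre [([0.607, -0.072, 0.098], 0.76)]
scene tin_bail [([0.615, -0.07, 0.202], 0.6), ([0.612, -0.067, 0.182], 0.55)]
scene scale_hook [([0.611, -0.068, 0.185], 0.73)]
scene scale_case [([0.615, -0.067, 0.266], 0.76)]
```

View pics/hk.png

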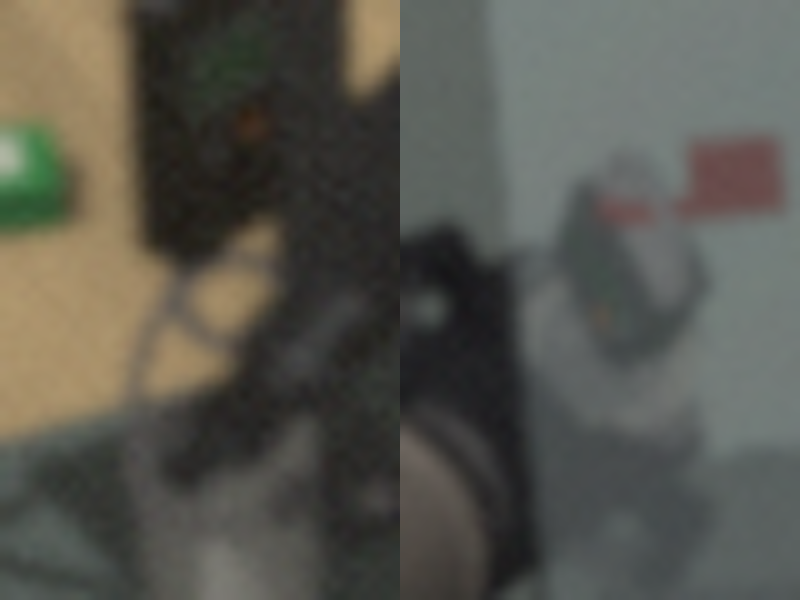

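Left half: the bail's arch (140,390)–(180,270)–(250,260) goes around the scale's hook, whose curve (190,300)–(230,350) passes below it. The networks agree to about 3 mm. Lowering.

>>> {"fn": "servo_tool", "kwargs": {"increments": [-1,0.0024,-0.0001,0.0032,0,-1,0.0024,-0.0001,0.0032,0,-1,0.0024,-0.0001,0.0032,0,-1,0.0012,0,0.0016,0,-1,0,0,0,0]}}

```text
clock: 45.22
eef_pos: [0.6118, -0.075, 0.1203]
orientation: [[-0.514, 0.76, 0.398], [0.624, 0.65, -0.434], [-0.588, 0.025, -0.808]]
ft_force: [-0.1, -0.2, -3.5]
finger_gap: 0.696
```

Run:
```python
from h import *
s=observe();print(s["finger_gap"],s["ft_force"],s["eef_pos"])
for c in("scene",):
  im=camera(c)
  for l in ("tin_centre","tin_bail","scale_hook","scale_case"): print(c,l,[(np.round(d["point"],3).tolist(),round(d["score"],2)) for d in pinpoint(l,c) if d["point"][1]<.1 and d["point"][0]>.45])
```

```text
0.6957169768437295 [-0.05161522 -0.16836536 -3.45807381] [ 0.61176449 -0.07498649  0.12027622]
scene tin_centre [([0.607, -0.066, 0.081], 0.84)]
scene tin_bail [([0.612, -0.066, 0.188], 0.72)]
scene scale_hook [([0.613, -0.066, 0.184], 0.61)]
scene scale_case [([0.616, -0.069, 0.261], 0.72)]
```

>>> {"fn": "servo_tool", "kwargs": {"increments": [-1,0.0012,0,0.0016,0,-1,0.0012,0,0.0016,0,-1,0.0006,0,0.0008,0,-1,0,0,0,0,-1,0,0,0,0]}}

```text
clock: 46.1
eef_pos: [0.6124, -0.0749, 0.1161]
orientation: [[-0.513, 0.76, 0.399], [0.624, 0.65, -0.434], [-0.589, 0.026, -0.808]]
ft_force: [-0.0, 0.8, 0.6]
finger_gap: 0.695
```

>>> {"fn": "servo_tool", "kwargs": {"increments": [0.4,0,0,0,0,0.45,0,0,0,0,0.55,0,0,0,0,0.8,0,0,0,0,1,0,0,0,0]}}

```text
clock: 46.72
eef_pos: [0.6119, -0.0749, 0.1156]
orientation: [[-0.514, 0.76, 0.398], [0.624, 0.65, -0.434], [-0.588, 0.025, -0.808]]
ft_force: [-0.8, 0.9, 0.6]
finger_gap: 1.0
```

Run:
```python
from h import *
s=observe();print(s["finger_gap"],s["ft_force"],s["eef_pos"])
for c in("scene",):
  im=camera(c)
  for l in ("tin_centre","tin_bail","scale_hook","scale_case"): print(c,l,[(np.round(d["point"],3).tolist(),round(d["score"],2)) for d in pinpoint(l,c) if d["point"][1]<.1 and d["point"][0]>.45])
```

```text
0.9995105913496105 [-0.75410645  0.94604412  0.59135063] [ 0.61191218 -0.0748531   0.11555128]
scene tin_centre [([0.616, -0.07, 0.082], 0.6)]
scene tin_bail []
scene scale_hook [([0.613, -0.063, 0.184], 0.63)]
scene scale_case [([0.613, -0.063, 0.262], 0.62)]
```

>>> {"fn": "servo_tool", "kwargs": {"increments": [1,0,0,-0.006,0,1,0,0,-0.01,0,1,0,0,-0.015,0,1,0,0,-0.02,0,1,0,0,-0.03,0]}}

```text
clock: 47.6
eef_pos: [0.5788, -0.0393, 0.1819]
orientation: [[-0.514, 0.76, 0.397], [0.624, 0.649, -0.434], [-0.588, 0.025, -0.808]]
ft_force: [-0.0, 0.3, 0.1]
finger_gap: 1.002
```

>>> {"fn": "servo_tool", "kwargs": {"increments": [1,0,0,-0.03,0,1,0,0,-0.04,0,1,0,0,-0.04,0,1,0,0,-0.03,0,1,0,0,0,0]}}

```text
clock: 48.22
eef_pos: [0.5243, 0.0235, 0.2972]
orientation: [[-0.513, 0.757, 0.404], [0.624, 0.652, -0.431], [-0.59, 0.031, -0.807]]
ft_force: [0.1, 0.3, -0.7]
finger_gap: 0.999
```

Run:
```python
from h import *
s=observe();print(s["clock"],s["ft_force"],s["eef_pos"])
for k in range(4):
  im=camera("scene")
  if k in(0,3):cv2.imwrite(f"pics/end{k}.png",im[:,:,::-1])
  for l in ("tin_centre","tin_bail","scale_hook","scale_case","scale_shackle"): print(l,[(np.round(d["point"],3).tolist(),round(d["score"],2)) for d in pinpoint(l,"scene") if d["point"][1]<.1 and d["point"][0]>.45])
camera("top")
for l in ("tin_centre","gauge","lube","scraper","tire_lever","valve_key","patch_box","scale_case"): print(l,[(np.round(d["point"],3).tolist(),round(d["score"],2)) for d in pinpoint(l,"top")][:2])
a=cv2.imread("pics/end0.png").astype(int);b=cv2.imread("pics/end3.png").astype(int);print("motion",np.abs(a-b)[100:260,250:330].mean(),np.abs(a-b)[300:400,0:100].mean(), observe()["clock"])
```

```text
48.225 [ 0.10043551  0.32501642 -0.74041535] [0.52432843 0.02346931 0.29718908]
tin_centre [([0.612, -0.07, 0.078], 0.59), ([0.611, -0.067, 0.183], 0.35)]
tin_bail [([0.607, -0.069, 0.182], 0.9), ([0.613, -0.064, 0.181], 0.2)]
scale_hook [([0.61, -0.062, 0.184], 0.88)]
scale_case [([0.615, -0.066, 0.263], 0.73)]
scale_shackle [([0.616, -0.065, 0.349], 0.62)]
tin_centre [([0.613, -0.069, 0.079], 0.95)]
tin_bail [([0.611, -0.062, 0.182], 0.83)]
scale_hook [([0.615, -0.064, 0.184], 0.85)]
scale_case [([0.614, -0.064, 0.264], 0.9)]
scale_shackle [([0.615, -0.062, 0.348], 0.64)]
tin_centre [([0.619, -0.068, 0.082], 0.97)]
tin_bail []
scale_hook [([0.612, -0.06, 0.182], 0.62)]
scale_case [([0.615, -0.068, 0.264], 0.6)]
scale_shackle [([0.615, -0.066, 0.35], 0.77)]
tin_centre [([0.613, -0.068, 0.082], 0.97)]
tin_bail [([0.61, -0.064, 0.182], 0.94)]
scale_hook [([0.611, -0.063, 0.182], 0.56)]
scale_case [([0.613, -0.066, 0.264], 0.72)]
scale_shackle [([0.615, -0.064, 0.349], 0.85)]
tin_centre [([0.386, -0.154, 0.047], 0.7), ([0.56, 0.477, 0.005], 0.69)]
gauge [([0.76, 0.107, -0.004], 0.82)]
lube []
scraper [([0.444, 0.335, 0.004], 0.56)]
tire_lever [([0.466, -0.046, -0.006], 0.47)]
valve_key [([0.647, 0.097, -0.005], 0.54)]
patch_box [([0.551, -0.426, -0.005], 0.78)]
scale_case [([0.706, 0.359, 0.087], 0.46)]
motion 2.110520833333333 2.0534 49.875
```

The tin hangs at the right height, with its underside about 45 mm above the bench. I'll back off a little and let any swing die out.

>>> {"fn": "servo_tool", "kwargs": {"increments": [1,0,0,-0.03,0,1,0,0,-0.03,0,1,0,0,-0.03,0,1,0,0,0,0,1,0,0,0,0]}}

```text
clock: 50.5
eef_pos: [0.488, 0.0594, 0.366]
orientation: [[-0.514, 0.76, 0.397], [0.624, 0.649, -0.435], [-0.588, 0.024, -0.808]]
ft_force: [0.2, 0.3, 0.6]
finger_gap: 0.997
```

>>> {"fn": "servo_tool", "kwargs": {"increments": [1,0,0,0,0,1,0,0,0,0,1,0,0,0,0,1,0,0,0,0,1,0,0,0,0]}}

```text
clock: 51.12
eef_pos: [0.4881, 0.0601, 0.3669]
orientation: [[-0.514, 0.76, 0.398], [0.624, 0.65, -0.434], [-0.588, 0.025, -0.808]]
ft_force: [0.5, 0.6, 0.0]
finger_gap: 0.998
```

>>> {"fn": "servo_tool", "kwargs": {"increments": [1,0,0,0,0,1,0,0,0,0,1,0,0,0,0,1,0,0,0,0,1,0,0,0,0]}}

```text
clock: 51.75
eef_pos: [0.4881, 0.0602, 0.3669]
orientation: [[-0.514, 0.76, 0.398], [0.624, 0.65, -0.434], [-0.588, 0.025, -0.808]]
ft_force: [-0.1, -0.3, -0.4]
finger_gap: 1.001
```

>>> {"fn": "servo_tool", "kwargs": {"increments": [1,0,0,0,0,1,0,0,0,0,1,0,0,0,0,1,0,0,0,0,1,0,0,0,0]}}

```text
clock: 52.38
eef_pos: [0.4881, 0.0602, 0.3669]
orientation: [[-0.514, 0.76, 0.398], [0.624, 0.65, -0.434], [-0.588, 0.025, -0.808]]
ft_force: [0.1, -0.7, -0.1]
finger_gap: 0.998
```

>>> {"fn": "servo_tool", "kwargs": {"increments": [1,0,0,0,0,1,0,0,0,0,1,0,0,0,0,1,0,0,0,0,1,0,0,0,0]}}

```text
clock: 53.0
eef_pos: [0.4881, 0.0602, 0.3669]
orientation: [[-0.514, 0.76, 0.398], [0.624, 0.65, -0.434], [-0.588, 0.025, -0.808]]
ft_force: [0.1, -0.1, -0.5]
finger_gap: 1.001
```

Run:
```python
from h import *
f=[]
for k in range(8):
  im=camera("scene");f.append(im.astype(float))
  if k in(0,4): print([(l,[(np.round(d["point"],3).tolist(),round(d["score"],2)) for d in pinpoint(l,"scene") if d["point"][1]<.1 and d["point"][0]>.5]) for l in ("tin_centre","tin_bail")])
p=proj("scene",[[.613,-.067,.078]])[0].astype(int);u,v=p
d=np.abs(np.mean(f[:2],0)-np.mean(f[5:7],0));print("tin",d[v-25:v+25,u-20:u+20].mean(),"static",d[300:350,0:60].mean(),observe()["clock"])
sign_off()
```

```text
[('tin_centre', [([0.614, -0.067, 0.082], 0.93)]), ('tin_bail', [])]
[('tin_centre', [([0.613, -0.067, 0.079], 0.97)]), ('tin_bail', [([0.611, -0.065, 0.183], 0.8)])]
tin 1.50275 static 1.5038888888888888 53.6
the job is handed in; nothing more can be done
```

The job is done and was handed in at 53.6 s, inside the 64 s limit. The black scale hangs by its shackle on the red hook, and the middle white tin hangs by its bail on the scale's lower hook.

**How it was done:** Move rows can only turn the tool about its own z. I got the hand's lean by pushing the arm against its reach limits, about 51° for the scale. For the tin I cut it to about 36° so the wrist cleared the blue look-alike scale. The jaws held the tin by its bail, about 18° off the bail's own direction. It lifted with about 0.39 kg on the wrist.

**Last checks:**
- **Tin:** its centre is at (0.613, -0.067, 0.08), so the underside is about 45 mm above the bench. The bail is at 0.182–0.183 m, level with the scale's hook.
- **Stillness:** picture differences around the tin matched the camera noise (1.50 against 1.50).
- **Robot:** the hand is open and well clear, with no force beyond noise.
- **Other tools:** the gauge, scraper, tire lever, valve key and patch box were found within about 6 mm of where they started.

**Checks that were open or disagreed:**
- The last top picture did not find the oil bottle by its own label. A stray "tin" report sat at its place, and the arm never went near it.
- The jaws closed to about 60 mm, narrower than I expected for the bail, so the grip may have been partly on the lid.
- The tin's measured lean while carried was about 3°. One later reading, just before lowering, came out nearer 5°.
- After letting go of the tin I checked with the networks and picture differences only. I had one picture view left in the limit and did not use it.

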